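Bed the stacked repair stones in their slabs

TASK

Take the stack of four cut stones on the wooden board apart from the top down, one at a time, and bed each stone in the pink slab whose dark recess has its outline: the small green oblong, then the white round, then the yellow square, then the long slate-blue one. Lower each gently into its recess without dropping it, so that it lies flat on the recess floor, and leave all four there.

Things in the scene. Friction and masses are not known exactly. Their poses are not given: they have to be found in the camera images.
- stone_small: Green small oblong cut stone, 40 (x) x 24 (y) x 36 high mm; on top of the stack at the start, its underside 128 mm above the bench. Origin at the centre of its underside, z up. Loose; about 0.09 kg. In the stack it is turned up to 0.2 rad and shifted up to 3 mm against the board.
- stone_round: White marble round cut stone, diameter 46, 36 high mm; second from the top, its underside 92 mm above the bench at the start. Origin at the centre of its underside, z up. Loose; about 0.14 kg. In the stack it is turned up to 0.2 rad and shifted up to 3 mm against the board.
- stone_square: Yellow square cut stone, 58 x 58 x 36 high mm; third from the top, its underside 56 mm above the bench at the start. Origin at the centre of its underside, z up. Loose; about 0.28 kg. In the stack it is turned up to 0.2 rad and shifted up to 3 mm against the board.
- stone_long: Slate-blue long cut stone, 130 (x) x 60 (y) x 36 high mm; at the bottom of the stack, on a fixed wooden board 170 x 92 x 20 mm, its underside 20 mm above the bench at the start. Origin at the centre of its underside, z up. Loose; about 0.64 kg. In the stack it is turned up to 0.2 rad and shifted up to 3 mm against the board.
- slab_small: Pink sandstone slab 96 (x) x 82 (y) mm with a dark small oblong recess 56 (x) x 40 (y) mm, for the green stone. The slab is fixed, lies flat on the bench and is 20 mm thick; the recess is 8 mm deep, its floor 12 mm above the bench, centred on the slab. Origin at the centre of the slab's underside, z up, x along the recess's longer side.
- slab_round: Pink sandstone slab 106 x 106 mm with a dark round recess of diameter 62 mm, for the white stone. The slab is fixed, lies flat on the bench and is 20 mm thick; the recess is 8 mm deep, its floor 12 mm above the bench, centred on the slab. Origin at the centre of the slab's underside, z up, x along one side of the slab.
- slab_square: Pink sandstone slab 116 x 116 mm with a dark square recess 74 x 74 mm, for the yellow stone. The slab is fixed, lies flat on the bench and is 20 mm thick; the recess is 8 mm deep, its floor 12 mm above the bench, centred on the slab. Origin at the centre of the slab's underside, z up, x along one side of slab and recess.
- slab_long: Pink sandstone slab 180 (x) x 110 (y) mm with a dark long recess 146 (x) x 76 (y) mm, for the slate-blue stone. Small tools and offcuts, no higher than 35 mm, lie on the bench between the slabs. The slab is fixed, lies flat on the bench and is 20 mm thick; the recess is 8 mm deep, its floor 12 mm above the bench, centred on the slab. Origin at the centre of the slab's underside, z up, x along the recess's longer side.
Mind the look-alikes: they are no part of the job. What is meant by the stone_small is not orange, and is the smaller of those in its own colour.

How it is judged:
On the way, in this order (a step that is already met when the one before it is completed fails the run):
1. the green stone lies flat in the small oblong recess (horizontal distance between stone_small and slab_small below 0.013 m and z of stone_small in the frame of slab_small below 0.016 m and angle between stone_small's own z axis and vertical below 0.08 rad), for 0.2 s.
2. the white stone lies flat in the round recess (horizontal distance between stone_round and slab_round below 0.013 m and z of stone_round in the frame of slab_round below 0.016 m and angle between stone_round's own z axis and vertical below 0.08 rad), for 0.2 s.
3. the yellow stone lies flat in the square recess (horizontal distance between stone_square and slab_square below 0.013 m and z of stone_square in the frame of slab_square below 0.016 m and angle between stone_square's own z axis and vertical below 0.08 rad), for 0.2 s.
4. the slate-blue stone lies flat in the long recess (horizontal distance between stone_long and slab_long below 0.013 m and z of stone_long in the frame of slab_long below 0.016 m and angle between stone_long's own z axis and vertical below 0.08 rad), for 0.2 s.
At the end, for the whole second after the job is handed in: Each of the four stones lies in the recess of its own outline: centre within 13 mm of the recess's centre, underside less than 4 mm above the recess floor, upright within 0.08 rad, released and at rest (under 0.02 m/s) (all of step 1 and all of step 2 and all of step 3 and all of step 4 and linear speed of each of stone_small, stone_round, stone_square, stone_long below 0.02 m/s); the robot touches nothing.
It fails at once if the green stone is dropped or slammed into its recess (moves faster than 0.6 m/s within 38 mm above the recess floor) (horizontal distance between stone_small and slab_small below 0.05 m and z of stone_small in the frame of slab_small below 0.05 m and linear speed of stone_small above 0.6 m/s).
It fails at once if the white stone is dropped or slammed into its recess (moves faster than 0.6 m/s within 38 mm above the recess floor) (horizontal distance between stone_round and slab_round below 0.05 m and z of stone_round in the frame of slab_round below 0.05 m and linear speed of stone_round above 0.6 m/s).
It fails at once if the yellow stone is dropped or slammed into its recess (moves faster than 0.6 m/s within 38 mm above the recess floor) (horizontal distance between stone_square and slab_square below 0.05 m and z of stone_square in the frame of slab_square below 0.05 m and linear speed of stone_square above 0.6 m/s).
It fails at once if the slate-blue stone is dropped or slammed into its recess (moves faster than 0.6 m/s within 38 mm above the recess floor) (horizontal distance between stone_long and slab_long below 0.05 m and z of stone_long in the frame of slab_long below 0.05 m and linear speed of stone_long above 0.6 m/s).
It also fails if it takes over 120 s, if anything falls off the work surface, if the arm or the gripper's body presses on something with over 40 N, if the wrist force passes 120 N, or if a joint passes its speed limit or range.

ROBOT

A 7-joint arm with a two-finger parallel gripper is mounted at the origin on the work surface. World frame = base frame: x ahead of the robot, y to its left, z up, the work surface at z = 0. Lengths are in m, angles in rad, forces in N, time in s.
With the tool pointing down it reaches from about 0.35 to 0.9 m from the base axis. Payload 8.1 kg.
Tool frame: the origin (TCP) lies on the centre line of the jaws, within the pads' length; the fingertips stand 22 mm ahead of it and the grasp point (between the pads) lies 3 mm ahead of it (arm.finger_overhang is the distance from the TCP to the fingertips, in m); z points along the fingers, y is the direction in which the jaws open and shut (so a half turn about z gives the same grasp; the last joint's range is limited). The gripper opens to 92 mm and grips with 3 to 60 N. Pads are 19 mm wide; open, the fingers measure 130 mm over their backs; the gripper's body (75 mm by 190 mm) begins 47 mm behind the grasp point.
Start: joints at [1.065, 0.434, 0.025, 1.573, -0.012, 1.134, -0.075], TCP at [0.245, -0.575, 0.249] pointing down, gripper open.
Joint ranges: [-2.62, 2.62], [-0.44, 2.09], [-1.27, 1.32], [0.08, 2.57], [-1.32, 4.46], [0.12, 2], [-2.74, 2.74]. Speed limits (rad/s): [2.22, 2.22, 3.01, 3.01, 3.14, 3.14, 3.14].

INTERFACE

Orientations are given as a rotation vector (axis times angle).
In Python, from cell import arm gives the robot as it stands. The module is installed in compiled form; this text tells all that it offers.
- The arm moves only by the tool step_arm, never from a script. Its argument "plan" is a list of rows, each an object of numbers: "wx", "wy", "wz": the turn, a rotation vector about the tool's x, y, z in units of 6 degrees (1.0 is 6 degrees); "tx", "ty", "tz": the shift along the tool's x, y, z in cm; "hand": the opening, from 0 (shut) to 1 (fully open). A call has exactly 10 rows; each row shifts and turns the commanded pose from where the row before left it, along the tool's axes as they then stand; what a row does not reach is not made up. A row lasts 1/12 s, in which the tool goes at most 41.7 mm and 7.16 degrees, less where a joint would pass 70% of its speed; a pose out of reach is approached as far as the arm can. A call is refused whole if a number of a shift passes 4.17 or a number of a turn 1, either way. A call with a gripper value outside its range is refused whole. The fingers move at their own pace and stop on an object; "force" is the grip in N (left out, the last holds). Time passes only in rows, so rows that do not move let the fingers close, or fill a call up. It gives the time, the measured TCP pose, the force and the opening at its end, in the units of the state.
- arm.observe(): the state, without advancing time (a new reading comes with each control period).
- arm.get_image(name): name is "scene" or "top"; returns (picture, depth): 384x512x3 uint8, red, green, blue; 384x512 float32, m along the optical axis (not along the pixel's ray), 0 where there is no reading.
- arm.calibration(name): a dict with "mtx" (3x3 intrinsics, pixels), "dist_coeffs" ([k1, k2, p1, p2, k3] as OpenCV has them; the pictures are not rectified), "R" (3x3) and "t" (3): a world point X has camera coordinates R X + t. Camera axes: x right, y down, z forward; pixel columns grow to the right and rows downward; lengths in m; the calibration is good to about 2 mm. A picture is of the moment at which its call begins. calibration takes no time and is no camera call.
- arm.sign_off(): hands the job in, once; it reports no verdict.
The state is a dict: "clock": time; "joints": joint angles; "dq": joint speeds; "joint_efforts": joint torques, N m; "position": TCP position; "ee_rot": TCP orientation; "force": force on the tool from outside, world axes, zero at the start; "ft_torque": the same for the moment, N m; "width": opening from 0.0 (shut) to 1.0 (fully open).
Only numpy, scipy, OpenCV 4.12 (cv2) and the standard library are available. Lean on these libraries where they do the work, as an engineer would, in place of code of your own. Each camera call takes 0.05 s, during which the arm holds its last target.

## Working session

There is one attempt and no reset: what is moved stays moved. The work goes in short steps, Python scripts to look and compute and a tool call to move; the robot and the scene stay as the last step left them, time stands still between calls to the robot, and variables do not carry over. Pictures are saved under pics/ and viewed, and the job is handed in when it is done.

Besides the shell and the picture viewer there is one more tool, called after "Request:" as a command line: name --argument value ..., lists and objects as JSON in quotes. step_arm: Moves the arm, as the interface text tells. Its arguments: {"type":"object","properties":{"plan":{"type":"array"},"force":{"type":"number"}},"required":["plan"]}

```bash
mkdir -p pics; python3 - <<'E'
from cell import arm
import cv2,numpy as np
print(arm.observe())
for n in("scene","top"):
    p,d=arm.get_image(n);cv2.imwrite(f"pics/{n}0.png",p[:,:,::-1]);np.savez(f"pics/{n}0.npz",p=p,d=d)
    c=arm.calibration(n);print({k:np.round(v,4).tolist() for k,v in c.items()})
E
ls
```

```text
{'clock': 0.0, 'joints': array([ 1.06536911,  0.43519532,  0.02497661,  1.57408273, -0.0116162 ,
        1.13400963, -0.07507309]), 'dq': array([ 1.05234753e-03,  8.03580705e-04,  2.96793058e-04,  1.04938268e-03,
        3.88807001e-05, -5.44157776e-04, -9.35984808e-04]), 'joint_efforts': array([-1.06151205e-03, -6.67854524e+01,  9.84310247e-01, -3.14449811e+01,
       -6.06885902e-02,  4.30893211e-02,  1.37291195e-04]), 'position': array([ 0.24478025, -0.57455636,  0.24796773]), 'ee_rot': array([-3.07664327e+00, -6.28110865e-01,  6.80739795e-04]), 'force': array([ 0.76442321, -0.35985114,  0.67490902]), 'ft_torque': array([ 0.06156538, -0.0418528 , -0.00701003]), 'width': 0.9967696141733906}
{'mtx': [[360.4572, 0.0, 251.0557], [0.0, 360.4572, 195.1396], [0.0, 0.0, 1.0]], 'dist_coeffs': [-0.034, 0.0, 0.0, 0.0, 0.0], 'R': [[-0.1884, 0.9821, -0.001], [0.691, 0.1318, -0.7107], [-0.6979, -0.1346, -0.7035]], 't': [0.0841, -0.2932, 1.4036]}
{'mtx': [[486.0204, 0.0, 246.0937], [0.0, 486.0204, 192.1325], [0.0, 0.0, 1.0]], 'dist_coeffs': [-0.0824, 0.0, 0.0, 0.0, 0.0], 'R': [[-0.0273, -0.9991, -0.0337], [-0.984, 0.0328, -0.1751], [0.1761, 0.0284, -0.984]], 't': [0.0414, 0.5728, 1.1894]}
pics
```

View pics/scene0.png

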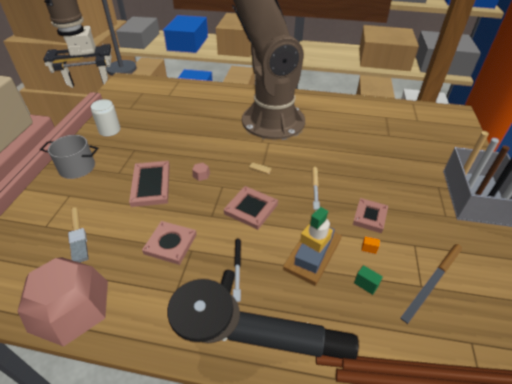

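View pics/top0.png

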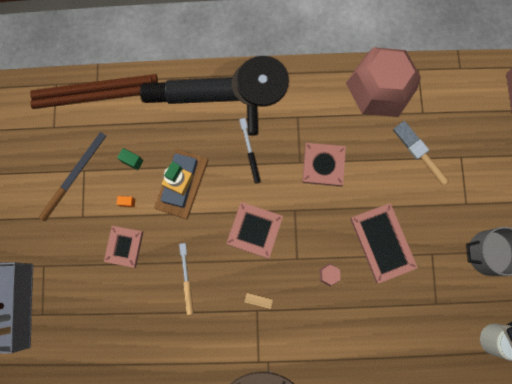

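The scene view shows the stack at about (315,240). The look-alikes are a larger green block at (368,278) and an orange one at (371,244). In the top view the stack is at (175,178). The slabs there are small (123,246), round (325,164), square (256,230) and long (384,243).

```bash
cat > h.py <<'E'
import cv2,numpy as np
from cell import arm
C={n:arm.calibration(n) for n in("scene","top")}
def ray(n,uv,z):
    c=C[n];uv=np.asarray(uv,float).reshape(-1,1,2)
    x=cv2.undistortPoints(uv,np.array(c["mtx"]),np.array(c["dist_coeffs"]))[:,0]
    R=np.array(c["R"]);t=np.array(c["t"])
    o=-R.T@t; d=np.c_[x,np.ones(len(x))]@R
    return (o+d*((z-o[2])/d[:,2])[:,None])
def proj(n,X):
    c=C[n];return cv2.projectPoints(np.asarray(X,float).reshape(-1,3),cv2.Rodrigues(np.array(c["R"]))[0],np.array(c["t"]),np.array(c["mtx"]),np.array(c["dist_coeffs"]))[0][:,0]
def cloud(n,d):
    v,u=np.mgrid[:d.shape[0],:d.shape[1]];c=C[n]
    x=cv2.undistortPoints(np.c_[u.ravel(),v.ravel()].astype(float).reshape(-1,1,2),np.array(c["mtx"]),np.array(c["dist_coeffs"]))[:,0]
    P=np.c_[x,np.ones(len(x))]*d.ravel()[:,None]
    return ((P-np.array(c["t"]))@np.array(c["R"])).reshape(d.shape+(3,))
def rect(P):
    (c,(w,h),a)=cv2.minAreaRect((P[:,:2]*1000).astype(np.float32))
    if w<h: w,h,a=h,w,a+90
    a=(a+90)%180-90
    return np.round(c,1),round(w,1),round(h,1),round(a,1)
E
cat > m1.py <<'E'
from h import *
z=np.load("pics/top0.npz");p,d=z["p"],z["d"]
hsv=cv2.cvtColor(p,cv2.COLOR_RGB2HSV)
for nm,uv in dict(pink=(310,175),green=(173,170),white=(178,184),yellow=(183,183),slate=(170,198),lg=(130,158),wood=(300,300),dark=(325,164)).items(): print(nm,hsv[uv[1],uv[0]],p[uv[1],uv[0]])
W=cloud("top",d)
for nm,uv in dict(small=(123,246),round=(325,164),square=(256,230),long=(384,243)).items(): print(nm,d[uv[1],uv[0]],W[uv[1],uv[0]])
for u in [(173,170),(300,300)]:print(W[u[1],u[0]])
cv2.imwrite("pics/crop1.png",cv2.resize(p[135:225,130:230,::-1],None,fx=6,fy=6,interpolation=cv2.INTER_NEAREST))
p=np.load("pics/scene0.npz")["p"]
cv2.imwrite("pics/crop2.png",cv2.resize(p[200:285,275:355,::-1],None,fx=6,fy=6,interpolation=cv2.INTER_NEAREST))
E
python3 m1.py
```

```text
pink [  5  97 176] [176 121 109]
green [ 70 138 116] [ 53 116  74]
white [ 18  42 109] [109 102  91]
yellow [ 19 158 221] [221 170  84]
slate [106  52 112] [ 89 100 112]
lg [ 71 144 117] [ 51 117  76]
wood [ 15 124 127] [127  97  65]
dark [69 48 37] [30 37 32]
small 1.266389 [0.44809871 0.35193534 0.01204909]
round 1.2896339 [ 0.6503024  -0.18667014  0.00908313]
square 1.2647132 [0.4802856  0.00223003 0.00943287]
long 1.2404238 [ 0.43532286 -0.32598198  0.01661364]
[0.61233001 0.19148989 0.1633935 ]
[ 0.2978197  -0.10476216  0.00178145]
```

View pics/crop1.png

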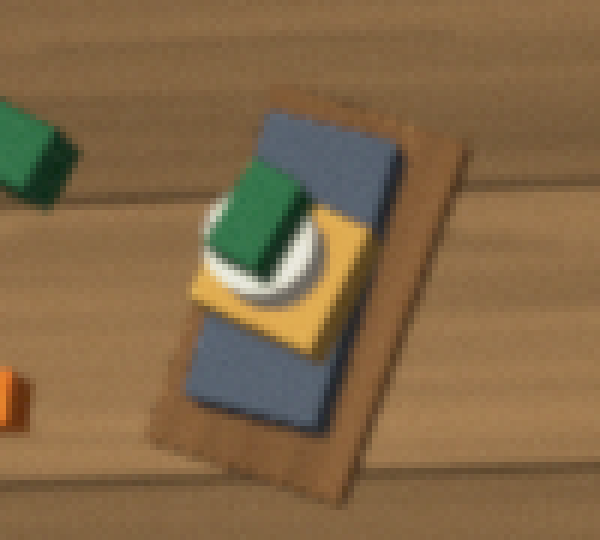

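View pics/crop2.png

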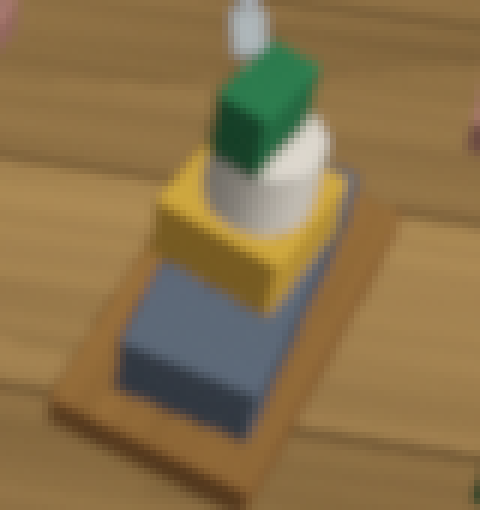

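```bash
cat > m2.py <<'E'
from h import *
import sys
def slabs(n,f,show=True):
    z=np.load(f);p,d=z["p"],z["d"];hsv=cv2.cvtColor(p,cv2.COLOR_RGB2HSV).astype(int)
    W=cloud(n,d)
    H,S,V=hsv[...,0],hsv[...,1],hsv[...,2]
    pink=((p[...,0].astype(int)-p[...,1]>32)&(p[...,1].astype(int)-p[...,2]<25)).astype(np.uint8)
    pink=cv2.morphologyEx(pink,cv2.MORPH_OPEN,np.ones((2,2),np.uint8))
    cs,hi=cv2.findContours(pink,cv2.RETR_CCOMP,cv2.CHAIN_APPROX_NONE)
    for i,c in enumerate(cs):
        if hi[0][i][3]<0 and cv2.contourArea(c)>250:
            k=hi[0][i][2];best=None
            while k>=0:
                if best is None or cv2.contourArea(cs[k])>cv2.contourArea(cs[best]):best=k
                k=hi[0][k][0]
            if best is None or cv2.contourArea(cs[best])<60: continue
            print(n,"slab px",c[:,0].mean(0).round(),"out z20",rect(ray(n,c[:,0],0.02)),"hole z20",rect(ray(n,cs[best][:,0],0.02)))
if __name__=="__main__":
    slabs("top","pics/top0.npz");slabs("scene","pics/scene0.npz")
    z=np.load("pics/top0.npz");p,d=z["p"].astype(int),z["d"];W=cloud("top",d)
    R,G,B=p[...,0],p[...,1],p[...,2]
    w=np.zeros(R.shape,bool);w[135:225,140:215]=1
    for nm,m,zt in [("green",(G-R>35)&(G>85),.164),("white",(R>150)&(R-B<60),.128),("yellow",(R>195)&(R-B>75),.092),("slate",(B-R>10)&(B>90),.056)]:
        m=m&w;cc,l,st,_=cv2.connectedComponentsWithStats(m.astype(np.uint8))
        for k in range(1,cc):
            if st[k,4]<25: continue
            v,u=np.nonzero(l==k);print(nm,st[k].tolist(),rect(ray("top",np.c_[u,v],zt)),"depth z",np.median(W[l==k][:,2]).round(4))
    zz=np.load("pics/scene0.npz")
    for n,dd in (("top",d),("scene",zz["d"])):
        W=cloud(n,dd);q=(abs(W[...,0]-.6)<.1)&(abs(W[...,1]-.2)<.1)
        for zt in(.164,.128,.092,.056,.02):
            m=q&(abs(W[...,2]-zt)<.006);print(n,zt,m.sum(),rect(W[m]) if m.sum()>4 else 0)
E
python3 m2.py
```

```text
top slab px [124. 247.] out z20 (array([444.9, 348.5]), 97.5, 84.4, -12.0) hole z20 (array([445. , 348.3]), 58.3, 43.8, -12.3)
top slab px [385. 244.] out z20 (array([ 434.2, -326.1]), 182.5, 115.5, 18.6) hole z20 (array([ 434. , -326.7]), 148.2, 79.0, 19.0)
top slab px [256. 231.] out z20 (array([477.6,   4. ]), 119.1, 119.0, -19.7) hole z20 (array([478.4,   4.4]), 77.1, 77.0, -20.4)
top slab px [325. 165.] out z20 (array([ 647.1, -184.7]), 109.3, 108.3, 82.8) hole z20 (array([ 646.6, -183.8]), 62.6, 60.7, -3.0)
scene slab px [170. 243.] out z20 (array([ 659.4, -176.4]), 115.0, 114.7, -7.7) hole z20 (array([ 656.4, -177.6]), 61.8, 56.9, -79.0)
scene slab px [371. 216.] out z20 (array([460.4, 351.2]), 110.4, 82.4, -12.6) hole z20 (array([455.7, 352.4]), 56.5, 41.9, -12.7)
scene slab px [252. 207.] out z20 (array([491.2,  10.9]), 125.3, 124.2, -21.0) hole z20 (array([488.4,  10.9]), 75.3, 72.5, -20.6)
scene slab px [151. 185.] out z20 (array([ 450.4, -316. ]), 199.6, 113.9, 18.4) hole z20 (array([ 445.4, -318.6]), 144.0, 78.2, 18.7)
green [165, 162, 15, 18, 147] (array([612. , 194.4])
[... 262 characters left out ...]
, 57.5, 32.6, 66.1) depth z 0.0554
slate [161, 188, 24, 18, 245] (array([566.8, 211.6]), 56.9, 32.0, 71.2) depth z 0.0555
top 0.164 172 (array([611.5, 193.7]), 39.5, 25.0, -32.5)
top 0.128 97 (array([605.2, 198.6]), 45.1, 37.9, 81.8)
top 0.092 215 (array([606.6, 195.7]), 58.9, 58.4, 62.7)
top 0.056 587 (array([611.3, 194.8]), 130.7, 65.2, -16.6)
top 0.02 859 (array([609.5, 196.5]), 171.0, 93.4, -20.1)
scene 0.164 143 (array([615.3, 193. ]), 39.8, 24.0, -28.9)
scene 0.128 100 (array([621.4, 201.3]), 50.9, 26.4, -52.5)
scene 0.092 196 (array([611.4, 195.3]), 58.5, 56.8, -26.4)
scene 0.056 452 (array([615. , 195.1]), 132.5, 62.8, -17.3)
scene 0.02 667 (array([614.6, 196.5]), 171.7, 89.4, -20.7)
```

```bash
cat > m3.py <<'E'
from h import *
S=dict(small=(445,348,75),round=(647,-184,85),square=(478,4,95),long=(434,-326,125))
for n in("top","scene"):
    z=np.load(f"pics/{n}0.npz");W=cloud(n,z["d"])*1000;p=z["p"].astype(int)
    b=W[(abs(W[...,0]-480)<300)&(abs(W[...,1])<400)];print(n,"bench z",np.median(b[:,2]))
    for k,(x,y,r) in S.items():
        m=(np.hypot(W[...,0]-x,W[...,1]-y)<r)&(W[...,2]>14)&(W[...,2]<28)&(p[...,0]-p[...,1]>32)&(p[...,1]-p[...,2]<25)
        print(k,m.sum(),rect(W[m]/1000),np.median(W[m][:,2]).round(1))
E
python3 m3.py
cat > go.py <<'E'
# usage: go.py x y z yawdeg  (mm) -> remaining shift in tool axes (cm) and turn units
import sys
from h import *
o=arm.observe();R=cv2.Rodrigues(o["ee_rot"])[0];p=o["position"]
x,y,z,yaw=map(float,sys.argv[1:5]);a=np.degrees(np.arctan2(R[1,0],R[0,0]))
d=np.array([x,y,z])/10-p*100
def ax(a):
    c,s=np.cos(np.radians(a)),np.sin(np.radians(a));return np.array([[c,s,0],[s,-c,0],[0,0,-1]])
dy=(yaw-a+90)%180-90 if len(sys.argv)<6 else yaw-a
print("pos",(p*1000).round(1),"yaw",a.round(1),"tilt",np.degrees(np.arccos(-R[2,2])).round(2),"clock",round(o["clock"],2),"w",round(float(o["width"]),3),"F",o["force"].round(1),"j",o["joints"].round(2))
print("shift at current yaw",(R.T@d).round(2),"| turn wz total",round(-dy/6,2),"| shift at final yaw",(ax(a+dy)@d).round(2))
E
python3 go.py 613 194 260 -30
```

```text
top bench z 0.0694752837088367
small 827 (array([448.3, 351.5]), 96.9, 82.6, -12.0) 19.9
round 1131 (array([ 649.2, -181.7]), 107.4, 106.9, -7.5) 19.1
square 1167 (array([479.9,   5.4]), 116.2, 115.9, -20.4) 19.1
long 1304 (array([ 436.2, -325.9]), 179.7, 113.0, 18.6) 18.9
scene bench z -0.52159140519968
small 542 (array([449.7, 350.3]), 101.4, 82.6, -12.2) 18.3
round 984 (array([ 649.9, -183.5]), 109.3, 108.4, 82.3) 18.9
square 757 (array([482.4,   6.8]), 119.2, 118.3, -20.1) 18.2
long 682 (array([ 436.9, -326.1]), 188.7, 111.3, 18.5) 18.5
pos [ 244.8 -574.6  248. ] yaw 23.1 tilt 0.08 clock 0.1 w 0.999 F [-1.7 -0.6  0.1] j [ 1.07  0.44  0.02  1.57 -0.01  1.13 -0.08]
shift at current yaw [ 64.   -56.29  -1.13] | turn wz total 8.85 | shift at final yaw [ -6.54 -84.98  -1.2 ]
```

Request:
step_arm --plan '[{"wz": 0.98,"hand": 1},{"wz": 0.98},{"wz": 0.98},{"wz": 0.98},{"wz": 0.98},{"wz": 0.98},{"wz": 0.98},{"wz": 0.98},{"wz": 1},{"tz": -1.2}]' --force 20

```text
invalid input at $.plan[0]: expected keys wx, wy, wz, tx, ty, tz, hand
```

Request:
step_arm --plan '[{"tx": -0.3,"ty": -4},{"tx": -0.3,"ty": -4},{"tx": -0.3,"ty": -4},{"tx": -0.3,"ty": -4},{"tx": -0.3,"ty": -4},{"tx": -0.3,"ty": -4},{"tx": -0.3,"ty": -4},{"tx": -0.3,"ty": -4},{"tx": -0.3,"ty": -4},{"tx": -0.3,"ty": -4}]'

```text
invalid input at $.plan[0]: expected keys wx, wy, wz, tx, ty, tz, hand
```

```bash
python3 go.py 613 194 260 -30
```

```text
pos [ 244.8 -574.6  248. ] yaw 23.1 tilt 0.08 clock 0.1 w 0.999 F [-1.7 -0.6  0.1] j [ 1.07  0.44  0.02  1.57 -0.01  1.13 -0.08]
shift at current yaw [ 64.   -56.29  -1.13] | turn wz total 8.85 | shift at final yaw [ -6.54 -84.98  -1.2 ]
```

All keys are needed in every row.

Request:
step_arm --plan '[{"wx": 0,"wy": 0,"wz": 0.98,"tx": 0,"ty": 0,"tz": 0,"hand": 1},{"wx": 0,"wy": 0,"wz": 0.98,"tx": 0,"ty": 0,"tz": 0,"hand": 1},{"wx": 0,"wy": 0,"wz": 0.98,"tx": 0,"ty": 0,"tz": 0,"hand": 1},{"wx": 0,"wy": 0,"wz": 0.98,"tx": 0,"ty": 0,"tz": 0,"hand": 1},{"wx": 0,"wy": 0,"wz": 0.98,"tx": 0,"ty": 0,"tz": 0,"hand": 1},{"wx": 0,"wy": 0,"wz": 0.98,"tx": 0,"ty": 0,"tz": 0,"hand": 1},{"wx": 0,"wy": 0,"wz": 0.98,"tx": 0,"ty": 0,"tz": 0,"hand": 1},{"wx": 0,"wy": 0,"wz": 0.98,"tx": 0,"ty": 0,"tz": 0,"hand": 1},{"wx": 0,"wy": 0,"wz": 1,"tx": 0,"ty": 0,"tz": -0.6,"hand": 1},{"wx": 0,"wy": 0,"wz": 0,"tx": 0,"ty": 0,"tz": -0.6,"hand": 1}]' --force 20

```text
clock: 0.93
position: [0.2449, -0.5745, 0.2602]
ee_rot: [-3.032, 0.819, 0.002]
force: [0.4, -0.6, 0.5]
width: 0.999
```

Request:
step_arm --plan '[{"wx": 0,"wy": 0,"wz": 0,"tx": -0.3,"ty": -4,"tz": 0,"hand": 1},{"wx": 0,"wy": 0,"wz": 0,"tx": -0.3,"ty": -4,"tz": 0,"hand": 1},{"wx": 0,"wy": 0,"wz": 0,"tx": -0.3,"ty": -4,"tz": 0,"hand": 1},{"wx": 0,"wy": 0,"wz": 0,"tx": -0.3,"ty": -4,"tz": 0,"hand": 1},{"wx": 0,"wy": 0,"wz": 0,"tx": -0.3,"ty": -4,"tz": 0,"hand": 1},{"wx": 0,"wy": 0,"wz": 0,"tx": -0.3,"ty": -4,"tz": 0,"hand": 1},{"wx": 0,"wy": 0,"wz": 0,"tx": -0.3,"ty": -4,"tz": 0,"hand": 1},{"wx": 0,"wy": 0,"wz": 0,"tx": -0.3,"ty": -4,"tz": 0,"hand": 1},{"wx": 0,"wy": 0,"wz": 0,"tx": -0.3,"ty": -4,"tz": 0,"hand": 1},{"wx": 0,"wy": 0,"wz": 0,"tx": -0.3,"ty": -4,"tz": 0,"hand": 1}]'

```text
clock: 1.77
position: [0.4192, -0.2117, 0.2612]
ee_rot: [3.036, -0.806, 0.001]
force: [0.2, -0.1, 0.2]
width: 0.999
```

```bash
python3 go.py 613 194 260 -30
```

```text
pos [ 419.2 -211.7  261.2] yaw -29.7 tilt 0.05 clock 1.77 w 0.999 F [ 0.2 -0.1  0.2] j [ 0.33  0.17  0.03  1.92 -0.01  1.05 -1.73]
shift at current yaw [ -3.3  -44.84   0.11] | turn wz total 0.04 | shift at final yaw [ -3.5  -44.82   0.12]
```

Request:
step_arm --plan '[{"wx": 0,"wy": 0,"wz": 0,"tx": -0.3,"ty": -4,"tz": 0,"hand": 1},{"wx": 0,"wy": 0,"wz": 0,"tx": -0.3,"ty": -4,"tz": 0,"hand": 1},{"wx": 0,"wy": 0,"wz": 0,"tx": -0.3,"ty": -4,"tz": 0,"hand": 1},{"wx": 0,"wy": 0,"wz": 0,"tx": -0.3,"ty": -4,"tz": 0,"hand": 1},{"wx": 0,"wy": 0,"wz": 0,"tx": -0.3,"ty": -4,"tz": 0,"hand": 1},{"wx": 0,"wy": 0,"wz": 0,"tx": -0.3,"ty": -4,"tz": 0,"hand": 1},{"wx": 0,"wy": 0,"wz": 0,"tx": -0.3,"ty": -4,"tz": 0,"hand": 1},{"wx": 0,"wy": 0,"wz": 0,"tx": -0.3,"ty": -4,"tz": 0,"hand": 1},{"wx": 0,"wy": 0,"wz": 0,"tx": -0.3,"ty": -4,"tz": 0,"hand": 1},{"wx": 0,"wy": 0,"wz": 0,"tx": -0.3,"ty": -3,"tz": 0,"hand": 1}]'

```text
clock: 2.6
position: [0.5884, 0.143, 0.2608]
ee_rot: [-3.036, 0.803, -0.0]
force: [-0.4, 0.4, -0.3]
width: 1.002
```

```bash
python3 go.py 613 194 260 -30;python3 - <<'E'
from h import *
for n in("top","scene"):
    p,d=arm.get_image(n);u,v=proj(n,[.612,.194,.18])[0].astype(int);print(n,u,v)
    cv2.imwrite(f"pics/{n}1.png",cv2.resize(p[max(v-70,0):v+70,max(u-80,0):u+80,::-1],None,fx=4,fy=4,interpolation=cv2.INTER_NEAREST))
E
```

```text
pos [588.4 143.  260.8] yaw -29.6 tilt 0.07 clock 2.6 w 1.002 F [-0.4  0.4 -0.3] j [-0.22  0.4  -0.15  1.6   0.06  1.15 -2.47]
shift at current yaw [-0.38 -5.65  0.09] | turn wz total 0.06 | shift at final yaw [-0.42 -5.65  0.08]
top 170 168
scene 320 207
```

View pics/top1.png

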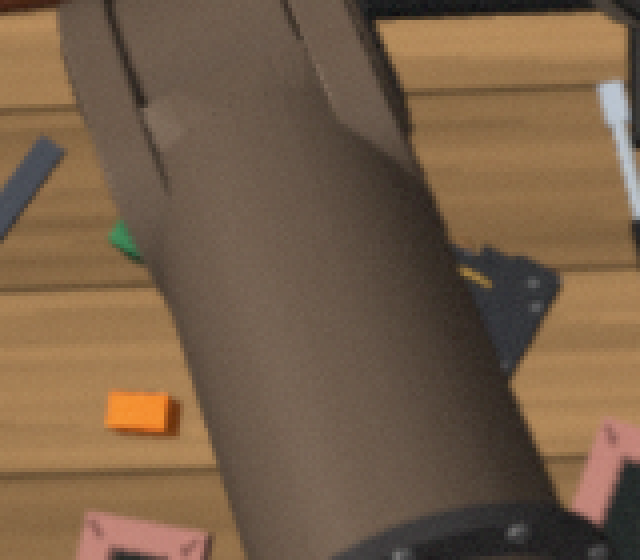

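Request:
step_arm --plan '[{"wx": 0,"wy": 0,"wz": -1,"tx": 0,"ty": 0,"tz": 0,"hand": 1},{"wx": 0,"wy": 0,"wz": -1,"tx": 0,"ty": 0,"tz": 0,"hand": 1},{"wx": 0,"wy": 0,"wz": -1,"tx": 0,"ty": 0,"tz": 0,"hand": 1},{"wx": 0,"wy": 0,"wz": -1,"tx": 0,"ty": 0,"tz": 0,"hand": 1},{"wx": 0,"wy": 0,"wz": -1,"tx": 0,"ty": 0,"tz": 0,"hand": 1},{"wx": 0,"wy": 0,"wz": -1,"tx": 0,"ty": 0,"tz": 0,"hand": 1},{"wx": 0,"wy": 0,"wz": -1,"tx": 0,"ty": 0,"tz": 0,"hand": 1},{"wx": 0,"wy": 0,"wz": -1,"tx": 0,"ty": 0,"tz": 0,"hand": 1},{"wx": 0,"wy": 0,"wz": -1,"tx": 0,"ty": 0,"tz": 0,"hand": 1},{"wx": 0,"wy": 0,"wz": -1,"tx": 0,"ty": 0,"tz": 0,"hand": 1}]'

```text
clock: 3.53
position: [0.5875, 0.1384, 0.2609]
ee_rot: [3.03, 0.826, -0.0]
force: [-0.0, 0.0, -0.2]
width: 1.003
```

Request:
step_arm --plan '[{"wx": 0,"wy": 0,"wz": -1,"tx": 0,"ty": 0,"tz": 0,"hand": 1},{"wx": 0,"wy": 0,"wz": -1,"tx": 0,"ty": 0,"tz": 0,"hand": 1},{"wx": 0,"wy": 0,"wz": -1,"tx": 0,"ty": 0,"tz": 0,"hand": 1},{"wx": 0,"wy": 0,"wz": -1,"tx": 0,"ty": 0,"tz": 0,"hand": 1},{"wx": 0,"wy": 0,"wz": -1,"tx": 0,"ty": 0,"tz": 0,"hand": 1},{"wx": 0,"wy": 0,"wz": -1,"tx": 0,"ty": 0,"tz": 0,"hand": 1},{"wx": 0,"wy": 0,"wz": -1,"tx": 0,"ty": 0,"tz": 0,"hand": 1},{"wx": 0,"wy": 0,"wz": -1,"tx": 0,"ty": 0,"tz": 0,"hand": 1},{"wx": 0,"wy": 0,"wz": -1,"tx": 0,"ty": 0,"tz": 0,"hand": 1},{"wx": 0,"wy": 0,"wz": -1,"tx": 0,"ty": 0,"tz": 0,"hand": 1}]'

```text
clock: 4.37
position: [0.5875, 0.1383, 0.2609]
ee_rot: [2.212, 2.23, -0.001]
force: [-0.4, 0.4, -0.3]
width: 1.001
```

Request:
step_arm --plan '[{"wx": 0,"wy": 0,"wz": -1,"tx": 0,"ty": 0,"tz": 0,"hand": 1},{"wx": 0,"wy": 0,"wz": -1,"tx": 0,"ty": 0,"tz": 0,"hand": 1},{"wx": 0,"wy": 0,"wz": -1,"tx": 0,"ty": 0,"tz": 0,"hand": 1},{"wx": 0,"wy": 0,"wz": -1,"tx": 0,"ty": 0,"tz": 0,"hand": 1},{"wx": 0,"wy": 0,"wz": -1,"tx": 0,"ty": 0,"tz": 0,"hand": 1},{"wx": 0,"wy": 0,"wz": -1,"tx": 0,"ty": 0,"tz": 0,"hand": 1},{"wx": 0,"wy": 0,"wz": -1,"tx": 0,"ty": 0,"tz": 0,"hand": 1},{"wx": 0,"wy": 0,"wz": -1,"tx": 0,"ty": 0,"tz": 0,"hand": 1},{"wx": 0,"wy": 0,"wz": -1,"tx": 0,"ty": 0,"tz": 0,"hand": 1},{"wx": 0,"wy": 0,"wz": -1,"tx": 0,"ty": 0,"tz": 0,"hand": 1}]'

```text
clock: 5.2
position: [0.5876, 0.1383, 0.2608]
ee_rot: [0.8, 3.037, -0.001]
force: [0.5, 0.0, -0.0]
width: 1.002
```

```bash
python3 go.py 613 194 260 -30
```

```text
pos [587.6 138.3 260.8] yaw 150.5 tilt 0.06 clock 5.2 w 1.002 F [ 0.5  0.  -0. ] j [ 0.24  0.53 -0.85  1.56  0.41  1.24  0.38]
shift at current yaw [0.54 6.1  0.08] | turn wz total 0.08 | shift at final yaw [0.59 6.1  0.08]
```

Request:
step_arm --plan '[{"wx": 0,"wy": 0,"wz": 0,"tx": 0.3,"ty": 3,"tz": 0,"hand": 1},{"wx": 0,"wy": 0,"wz": 0,"tx": 0.2,"ty": 2,"tz": 0,"hand": 1},{"wx": 0,"wy": 0,"wz": 0.1,"tx": 0,"ty": 1,"tz": 0,"hand": 1},{"wx": 0,"wy": 0,"wz": 0,"tx": 0,"ty": 0.1,"tz": 1,"hand": 1},{"wx": 0,"wy": 0,"wz": 0,"tx": 0,"ty": 0,"tz": 1,"hand": 1},{"wx": 0,"wy": 0,"wz": 0,"tx": 0,"ty": 0,"tz": 1,"hand": 1},{"wx": 0,"wy": 0,"wz": 0,"tx": 0,"ty": 0,"tz": 0.5,"hand": 1},{"wx": 0,"wy": 0,"wz": 0,"tx": 0,"ty": 0,"tz": 0,"hand": 1},{"wx": 0,"wy": 0,"wz": 0,"tx": 0,"ty": 0,"tz": 0,"hand": 1},{"wx": 0,"wy": 0,"wz": 0,"tx": 0,"ty": 0,"tz": 0,"hand": 1}]'

```text
clock: 6.03
position: [0.6139, 0.1943, 0.2261]
ee_rot: [0.828, 3.03, 0.0]
force: [-0.9, -0.7, -0.2]
width: 1.001
```

```bash
python3 go.py 613 194 163 -30;cat > look.py <<'E'
# look.py cam tag x y z(mm) half
import sys
from h import *
n,t=sys.argv[1:3];X=[float(a)/1000 for a in sys.argv[3:6]];hw=int(sys.argv[6]) if len(sys.argv)>6 else 70
p,d=arm.get_image(n);u,v=proj(n,X)[0].astype(int)
np.savez(f"pics/{n}{t}.npz",p=p,d=d)
u0,v0=max(u-hw,0),max(v-hw,0);q=p[v0:v+hw,u0:u+hw,::-1];print("crop origin",u0,v0,"scale",560//(2*hw))
cv2.imwrite(f"pics/{n}{t}.png",cv2.resize(q,None,fx=560//(2*hw),fy=560//(2*hw),interpolation=cv2.INTER_NEAREST))
E
python3 look.py scene 2 612 194 180
```

```text
pos [613.9 194.3 226.1] yaw 149.4 tilt 0.03 clock 6.03 w 1.001 F [-0.9 -0.7 -0.2] j [ 0.11  0.61 -0.81  1.5   0.46  1.22  0.27]
shift at current yaw [ 0.06 -0.08  6.31] | turn wz total -0.1 | shift at final yaw [ 0.06 -0.07  6.31]
crop origin 250 137 scale 4
```

View pics/scene2.png

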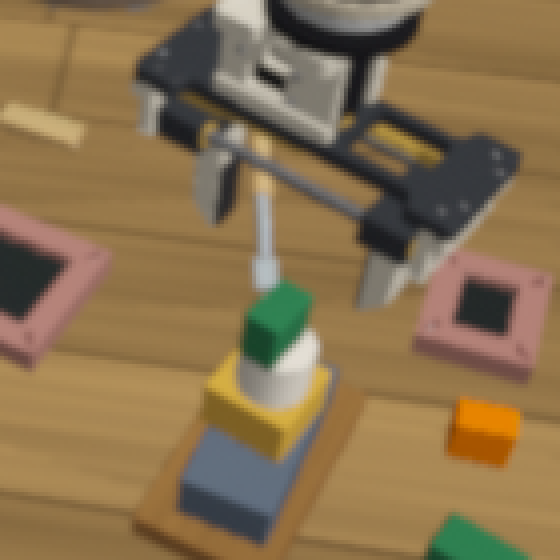

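The picture shows the open jaws straddling the green stone, with tips at about (304,189) and (344,212). Descending.

Request:
step_arm --plan '[{"wx": 0,"wy": 0,"wz": 0,"tx": 0,"ty": 0,"tz": 1,"hand": 1},{"wx": 0,"wy": 0,"wz": 0,"tx": 0,"ty": 0,"tz": 1,"hand": 1},{"wx": 0,"wy": 0,"wz": 0,"tx": 0,"ty": 0,"tz": 1,"hand": 1},{"wx": 0,"wy": 0,"wz": 0,"tx": 0,"ty": 0,"tz": 1,"hand": 1},{"wx": 0,"wy": 0,"wz": 0,"tx": 0,"ty": 0,"tz": 1,"hand": 1},{"wx": 0,"wy": 0,"wz": 0,"tx": 0,"ty": 0,"tz": 0.7,"hand": 1},{"wx": 0,"wy": 0,"wz": 0,"tx": 0,"ty": 0,"tz": 0.5,"hand": 1},{"wx": 0,"wy": 0,"wz": 0,"tx": 0,"ty": 0,"tz": 0.1,"hand": 1},{"wx": 0,"wy": 0,"wz": 0,"tx": 0,"ty": 0,"tz": 0,"hand": 0.45},{"wx": 0,"wy": 0,"wz": 0,"tx": 0,"ty": 0,"tz": 0,"hand": 0.4}]'

```text
clock: 6.92
position: [0.614, 0.1949, 0.1631]
ee_rot: [0.828, 3.03, 0.001]
force: [-0.5, 0.8, -0.4]
width: 0.903
```

```bash
python3 go.py 613 194 163 -30;python3 -c "
from h import *
print(ray('scene',[(303.7,189.5),(343.7,212)],.204).round(3))"
python3 look.py scene 3 612 194 150 40;python3 look.py top 3 612 194 150 40
```

```text
pos [614.  194.9 163.1] yaw 149.4 tilt 0.04 clock 6.92 w 0.903 F [-0.5  0.8 -0.4] j [ 0.1   0.67 -0.78  1.58  0.51  1.11  0.23]
shift at current yaw [ 0.04 -0.13  0.01] | turn wz total -0.09 | shift at final yaw [ 0.04 -0.13  0.01]
[[0.587 0.151 0.204]
 [0.641 0.242 0.204]]
crop origin 278 175 scale 7
crop origin 132 131 scale 7
```

View pics/scene3.png

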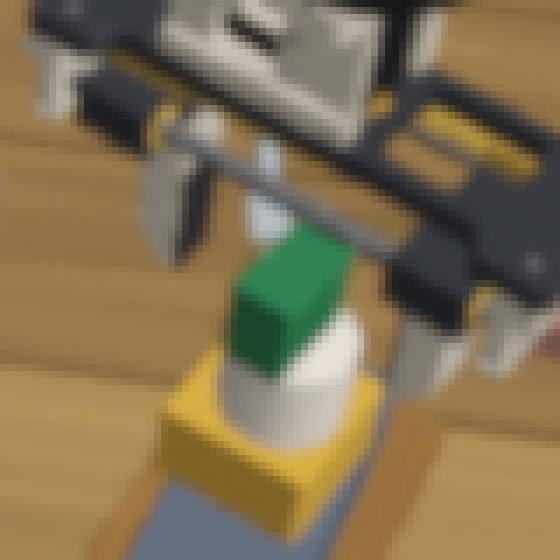

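View pics/top3.png

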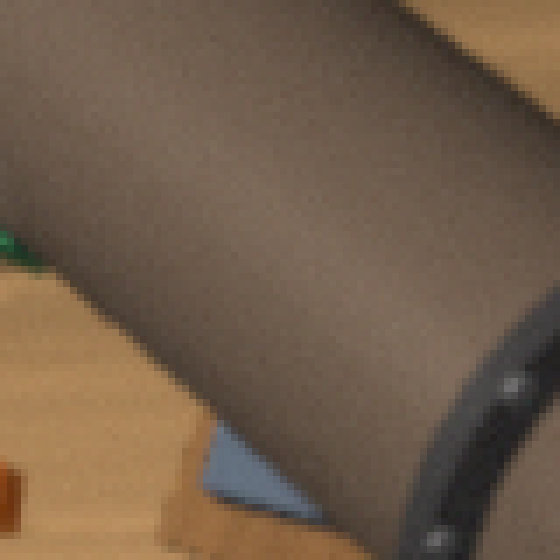

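Request:
step_arm --plan '[{"wx": 0,"wy": 0,"wz": 0,"tx": 0,"ty": 0,"tz": 0,"hand": 0.4},{"wx": 0,"wy": 0,"wz": 0,"tx": 0,"ty": 0,"tz": 0,"hand": 0.4},{"wx": 0,"wy": 0,"wz": 0,"tx": 0,"ty": 0,"tz": 0,"hand": 0.3},{"wx": 0,"wy": 0,"wz": 0,"tx": 0,"ty": 0,"tz": 0,"hand": 0.25},{"wx": 0,"wy": 0,"wz": 0,"tx": 0,"ty": 0,"tz": 0,"hand": 0.2},{"wx": 0,"wy": 0,"wz": 0,"tx": 0,"ty": 0,"tz": 0,"hand": 0.1},{"wx": 0,"wy": 0,"wz": 0,"tx": 0,"ty": 0,"tz": 0,"hand": 0.0},{"wx": 0,"wy": 0,"wz": 0,"tx": 0,"ty": 0,"tz": 0,"hand": 0},{"wx": 0,"wy": 0,"wz": 0,"tx": 0,"ty": 0,"tz": 0,"hand": 0},{"wx": 0,"wy": 0,"wz": 0,"tx": 0,"ty": 0,"tz": 0,"hand": 0}]' --force 20

```text
clock: 7.85
position: [0.6137, 0.1946, 0.1627]
ee_rot: [-0.828, -3.03, 0.0]
force: [-0.7, -1.0, -0.2]
width: 0.262
```

Request:
step_arm --plan '[{"wx": 0,"wy": 0,"wz": 0,"tx": 0,"ty": 0,"tz": -0.3,"hand": 0},{"wx": 0,"wy": 0,"wz": 0,"tx": 0,"ty": 0,"tz": -0.5,"hand": 0},{"wx": 0,"wy": 0,"wz": 0,"tx": 0,"ty": 0,"tz": -1,"hand": 0},{"wx": 0,"wy": 0,"wz": 0,"tx": 0,"ty": 0,"tz": -1,"hand": 0},{"wx": 0,"wy": 0,"wz": 0,"tx": 0,"ty": 0,"tz": -1,"hand": 0},{"wx": 0,"wy": 0,"wz": 0,"tx": 0,"ty": 0,"tz": -1,"hand": 0},{"wx": 0,"wy": 0,"wz": -1,"tx": 0,"ty": 0,"tz": 0,"hand": 0},{"wx": 0,"wy": 0,"wz": -1,"tx": 0,"ty": 0,"tz": 0,"hand": 0},{"wx": 0,"wy": 0,"wz": -1,"tx": 0,"ty": 0,"tz": 0,"hand": 0},{"wx": 0,"wy": 0,"wz": 0,"tx": 0,"ty": 0,"tz": 0,"hand": 0}]'

```text
clock: 8.68
position: [0.614, 0.1946, 0.2116]
ee_rot: [0.337, 3.123, 0.0]
force: [-0.1, -0.8, -1.6]
width: 0.254
```

```bash
python3 go.py 447.5 350 150 -12;
python3 look.py scene 4 612 194 150 40;python3 look.py top 4 612 194 150 40
```

```text
pos [614.  194.6 211.6] yaw 167.7 tilt 0.04 clock 8.68 w 0.254 F [-0.1 -0.8 -1.6] j [ 0.15  0.65 -0.88  1.52  0.52  1.22  0.54]
shift at current yaw [19.59 11.63  6.15] | turn wz total -0.05 | shift at final yaw [19.52 11.74  6.16]
crop origin 278 175 scale 7
crop origin 132 131 scale 7
```

View pics/scene4.png

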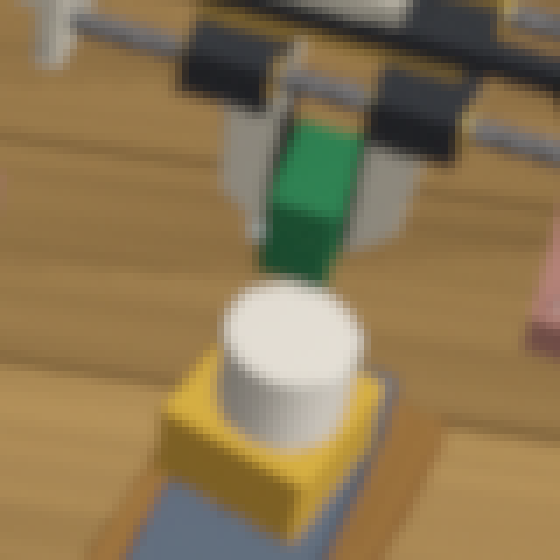

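Request:
step_arm --plan '[{"wx": 0,"wy": 0,"wz": 0,"tx": 2,"ty": 1.2,"tz": 0,"hand": 0},{"wx": 0,"wy": 0,"wz": 0,"tx": 3,"ty": 1.8,"tz": 0,"hand": 0},{"wx": 0,"wy": 0,"wz": 0,"tx": 3,"ty": 1.8,"tz": 1,"hand": 0},{"wx": 0,"wy": 0,"wz": 0,"tx": 3,"ty": 1.8,"tz": 1,"hand": 0},{"wx": 0,"wy": 0,"wz": 0,"tx": 3,"ty": 1.8,"tz": 1,"hand": 0},{"wx": 0,"wy": 0,"wz": 0,"tx": 3,"ty": 1.8,"tz": 1,"hand": 0},{"wx": 0,"wy": 0,"wz": 0,"tx": 2,"ty": 1.2,"tz": 1,"hand": 0},{"wx": 0,"wy": 0,"wz": 0,"tx": 0.5,"ty": 0.3,"tz": 1,"hand": 0},{"wx": 0,"wy": 0,"wz": 0,"tx": 0,"ty": 0,"tz": 0,"hand": 0},{"wx": 0,"wy": 0,"wz": 0,"tx": 0,"ty": 0,"tz": 0,"hand": 0}]'

```text
clock: 9.62
position: [0.4493, 0.3508, 0.1506]
ee_rot: [0.346, 3.122, -0.002]
force: [0.2, -0.3, -1.1]
width: 0.262
```

```bash
python3 go.py 447.5 350 47 -12;
python3 look.py scene 5 447 350 50 40
```

```text
pos [449.3 350.8 150.6] yaw 167.3 tilt 0.07 clock 9.62 w 0.262 F [ 0.2 -0.3 -1.1] j [-0.16  0.61 -0.88  1.77  0.54  1.02  0.1 ]
shift at current yaw [ 0.16 -0.11 10.36] | turn wz total -0.11 | shift at final yaw [ 0.16 -0.12 10.36]
crop origin 333 164 scale 7
```

View pics/scene5.png

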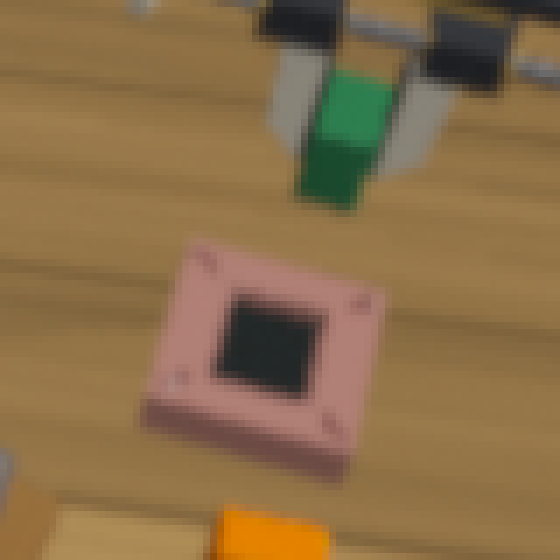

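Request:
step_arm --plan '[{"wx": 0,"wy": 0,"wz": 0,"tx": 0.1,"ty": -0.1,"tz": 1.2,"hand": 0},{"wx": 0,"wy": 0,"wz": 0,"tx": 0,"ty": 0,"tz": 1.5,"hand": 0},{"wx": 0,"wy": 0,"wz": 0,"tx": 0,"ty": 0,"tz": 1.5,"hand": 0},{"wx": 0,"wy": 0,"wz": 0,"tx": 0,"ty": 0,"tz": 1.5,"hand": 0},{"wx": 0,"wy": 0,"wz": 0,"tx": 0,"ty": 0,"tz": 1,"hand": 0},{"wx": 0,"wy": 0,"wz": 0,"tx": 0,"ty": 0,"tz": 1,"hand": 0},{"wx": 0,"wy": 0,"wz": 0,"tx": 0,"ty": 0,"tz": 0.4,"hand": 0},{"wx": 0,"wy": 0,"wz": 0,"tx": 0,"ty": 0,"tz": 0,"hand": 0},{"wx": 0,"wy": 0,"wz": 0,"tx": 0,"ty": 0,"tz": 0,"hand": 0},{"wx": 0,"wy": 0,"wz": 0,"tx": 0,"ty": 0,"tz": 0,"hand": 0}]'

```text
clock: 10.5
position: [0.448, 0.351, 0.0704]
ee_rot: [0.344, 3.122, 0.001]
force: [0.5, 0.1, -0.6]
width: 0.26
```

```bash
python3 go.py 447.5 350 47 -12;python3 -c "
from h import *
print(ray('scene',[(384.1,179.4)],.152).round(3))"
python3 look.py scene 6 447 350 50 40;python3 look.py top 6 447 350 50 40
```

```text
pos [448.  351.   70.4] yaw 167.4 tilt 0.06 clock 10.5 w 0.26 F [ 0.5  0.1 -0.6] j [-0.21  0.7  -0.81  1.85  0.65  0.88  0.02]
shift at current yaw [ 0.03 -0.11  2.34] | turn wz total -0.1 | shift at final yaw [ 0.03 -0.11  2.34]
[[0.454 0.354 0.152]]
crop origin 333 164 scale 7
crop origin 79 205 scale 7
```

View pics/scene6.png

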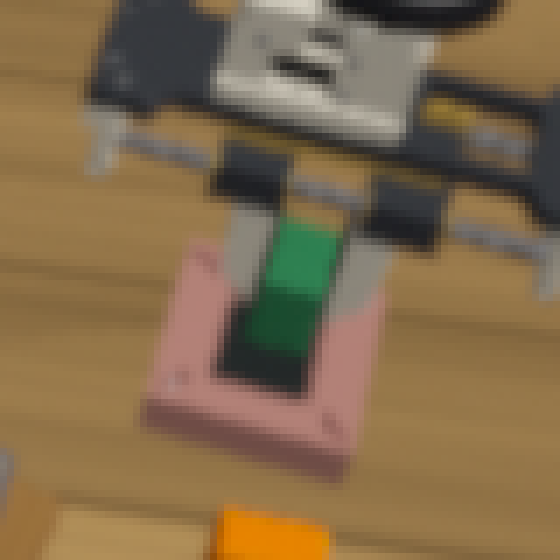

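View pics/top6.png

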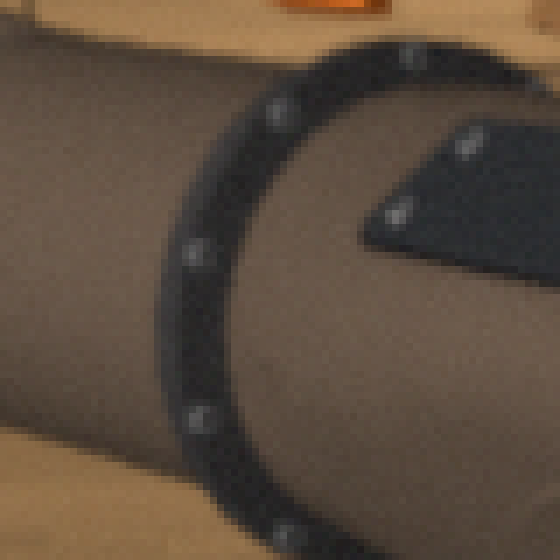

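```bash
python3 -c "
from h import *
print('front bottom edge',ray('scene',[(372.7,213.5)],.0354)*1000)
print('stone top quad corners z.0714',(ray('scene',333+np.array([(0,0)])*0+np.array([(285,218),(343,237),(325,300),(262,290)])/7-np.array([0,169]),.0714)*1000).round(1))
print('rim corners z.02',(ray('scene',np.array([(235,295),(322,317),(308,395),(217,375)])/7+[333,164],.02)*1000).round(1))
"
```

```text
front bottom edge [[468.23990146 350.78587007  35.4       ]]
stone top quad corners z.0714 [[431.7 346.9  71.4]
 [438.3 369.2  71.4]
 [475.1 360.   71.4]
 [474.2 336.1  71.4]]
rim corners z.02 [[426.7 338.8  20. ]
 [432.8 373.8  20. ]
 [477.9 365.8  20. ]
 [473.7 330.   20. ]]
```

Request:
step_arm --plan '[{"wx": 0,"wy": 0,"wz": 0,"tx": 0,"ty": -0.1,"tz": 0.6,"hand": 0},{"wx": 0,"wy": 0,"wz": 0,"tx": 0,"ty": 0,"tz": 0.6,"hand": 0},{"wx": 0,"wy": 0,"wz": 0,"tx": 0,"ty": 0,"tz": 0.5,"hand": 0},{"wx": 0,"wy": 0,"wz": 0,"tx": 0,"ty": 0,"tz": 0.3,"hand": 0},{"wx": 0,"wy": 0,"wz": 0,"tx": 0,"ty": 0,"tz": 0.2,"hand": 0},{"wx": 0,"wy": 0,"wz": 0,"tx": 0,"ty": 0,"tz": 0.1,"hand": 0},{"wx": 0,"wy": 0,"wz": 0,"tx": 0,"ty": 0,"tz": 0,"hand": 0},{"wx": 0,"wy": 0,"wz": 0,"tx": 0,"ty": 0,"tz": 0,"hand": 0},{"wx": 0,"wy": 0,"wz": 0,"tx": 0,"ty": 0,"tz": 0,"hand": 0},{"wx": 0,"wy": 0,"wz": 0,"tx": 0,"ty": 0,"tz": 0,"hand": 0}]'

```text
clock: 11.43
position: [0.4475, 0.3497, 0.0467]
ee_rot: [0.344, 3.123, 0.0]
force: [0.9, 0.2, -1.4]
width: 0.258
```

```bash
python3 go.py 447.5 350 47 -12;python3 look.py scene 7 447 350 50 40
```

```text
pos [447.5 349.7  46.7] yaw 167.4 tilt 0.01 clock 11.43 w 0.258 F [ 0.9  0.2 -1.4] j [-0.23  0.73 -0.78  1.86  0.68  0.84 -0.01]
shift at current yaw [ 0.01  0.03 -0.03] | turn wz total -0.09 | shift at final yaw [ 0.01  0.03 -0.03]
crop origin 333 164 scale 7
```

View pics/scene7.png

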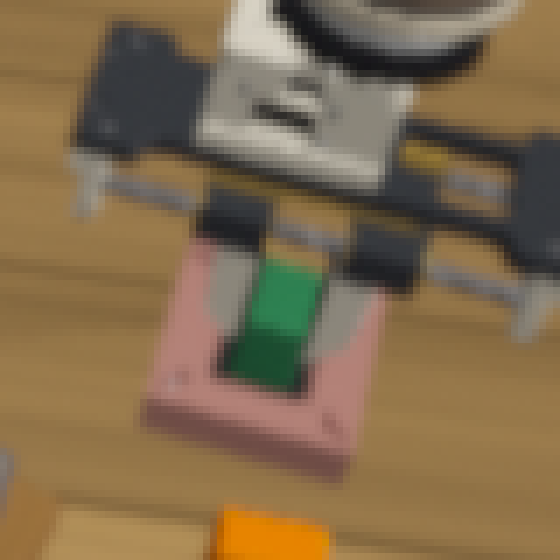

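Request:
step_arm --plan '[{"wx": 0,"wy": 0,"wz": 0,"tx": 0,"ty": 0,"tz": 0.1,"hand": 0},{"wx": 0,"wy": 0,"wz": 0,"tx": 0,"ty": 0,"tz": 0,"hand": 0},{"wx": 0,"wy": 0,"wz": 0,"tx": 0,"ty": 0,"tz": 0,"hand": 0},{"wx": 0,"wy": 0,"wz": 0,"tx": 0,"ty": 0,"tz": 0,"hand": 0},{"wx": 0,"wy": 0,"wz": 0,"tx": 0,"ty": 0,"tz": 0,"hand": 0},{"wx": 0,"wy": 0,"wz": 0,"tx": 0,"ty": 0,"tz": 0,"hand": 0},{"wx": 0,"wy": 0,"wz": 0,"tx": 0,"ty": 0,"tz": 0,"hand": 0},{"wx": 0,"wy": 0,"wz": 0,"tx": 0,"ty": 0,"tz": 0,"hand": 0},{"wx": 0,"wy": 0,"wz": 0,"tx": 0,"ty": 0,"tz": 0,"hand": 0},{"wx": 0,"wy": 0,"wz": 0,"tx": 0,"ty": 0,"tz": 0,"hand": 0}]'

```text
clock: 12.32
position: [0.4475, 0.3496, 0.0466]
ee_rot: [0.344, 3.122, -0.0]
force: [-2.5, -2.6, 10.4]
width: 0.257
```

Request:
step_arm --plan '[{"wx": 0,"wy": 0,"wz": 0,"tx": 0,"ty": 0,"tz": 0,"hand": 0.3},{"wx": 0,"wy": 0,"wz": 0,"tx": 0,"ty": 0,"tz": 0,"hand": 0.4},{"wx": 0,"wy": 0,"wz": 0,"tx": 0,"ty": 0,"tz": 0,"hand": 0.5},{"wx": 0,"wy": 0,"wz": 0,"tx": 0,"ty": 0,"tz": 0,"hand": 0.5},{"wx": 0,"wy": 0,"wz": 0,"tx": 0,"ty": 0,"tz": 0,"hand": 0.5},{"wx": 0,"wy": 0,"wz": 0,"tx": 0,"ty": 0,"tz": -0.5,"hand": 0.5},{"wx": 0,"wy": 0,"wz": 0,"tx": 0,"ty": 0,"tz": -1.5,"hand": 0.5},{"wx": 0,"wy": 0,"wz": 0,"tx": 0,"ty": 0,"tz": -3,"hand": 0.6},{"wx": 0,"wy": 0,"wz": 0,"tx": 0,"ty": 0,"tz": -4,"hand": 0.8},{"wx": 0,"wy": 0,"wz": 0,"tx": 0,"ty": 0,"tz": -4,"hand": 1}]'

```text
clock: 13.15
position: [0.4467, 0.3492, 0.1769]
ee_rot: [-0.342, -3.121, 0.002]
force: [1.2, 0.4, -0.1]
width: 0.667
```

```bash
python3 look.py scene 8 447 350 50 40;cat > m4.py <<'E'
# measure remaining stack in the scene view by depth: m4.py cam tag
import sys
from h import *
n,t=sys.argv[1:3];z=np.load(f"pics/{n}{t}.npz");W=cloud(n,z["d"]);q=(abs(W[...,0]-.613)<.1)&(abs(W[...,1]-.195)<.09)
for zt in(.128,.092,.056):
    m=q&(abs(W[...,2]-zt)<.006);print(n,zt,m.sum(),rect(W[m]) if m.sum()>4 else 0,(W[m].mean(0)*1000).round(1) if m.any() else 0)
E
python3 m4.py scene 8; python3 go.py 614 196 215 -17
```

```text
crop origin 333 164 scale 7
scene 0.128 234 (array([613. , 197.2]), 45.9, 43.2, 10.8) [613.9 197.4 126.3]
scene 0.092 196 (array([611.5, 195.2]), 58.4, 58.3, -24.5) [625.1 193.4  90.8]
scene 0.056 450 (array([615.5, 194.8]), 131.1, 63.5, -17.0) [650.8 188.3  54.7]
pos [448.6 352.8 185.1] yaw 167.5 tilt 0.49 clock 13.2 w 0.713 F [1.2 3.1 5.3] j [-0.14  0.57 -0.91  1.74  0.51  1.07  0.13]
shift at current yaw [-19.56 -11.71  -2.99] | turn wz total 0.75 | shift at final yaw [-20.41 -10.16  -2.99]
```

View pics/scene8.png

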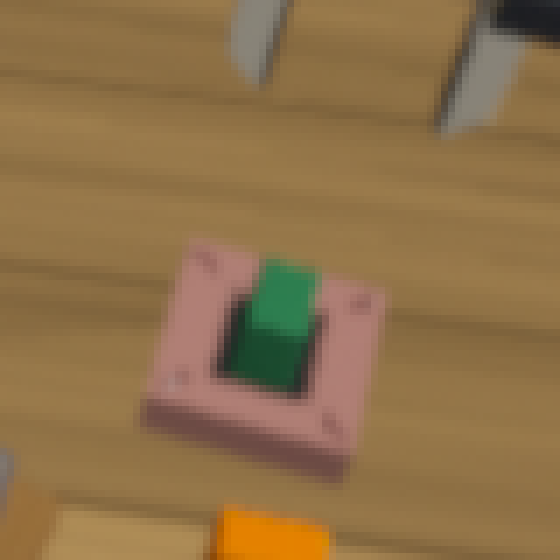

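The green stone is seated in its recess; the white stone is measured at (613,197). Next is the white stone.

Request:
step_arm --plan '[{"wx": 0,"wy": 0,"wz": 0,"tx": -2,"ty": -1.2,"tz": -1,"hand": 1},{"wx": 0,"wy": 0,"wz": 0,"tx": -3,"ty": -1.8,"tz": -1,"hand": 1},{"wx": 0,"wy": 0,"wz": 0,"tx": -3,"ty": -1.8,"tz": -1,"hand": 1},{"wx": 0,"wy": 0,"wz": 0,"tx": -3,"ty": -1.8,"tz": 0,"hand": 1},{"wx": 0,"wy": 0,"wz": 0,"tx": -3,"ty": -1.8,"tz": 0,"hand": 1},{"wx": 0,"wy": 0,"wz": 0,"tx": -3,"ty": -1.8,"tz": 0,"hand": 1},{"wx": 0,"wy": 0,"wz": 0,"tx": -2,"ty": -1.2,"tz": 0,"hand": 1},{"wx": 0,"wy": 0,"wz": 0,"tx": -0.5,"ty": -0.3,"tz": 0,"hand": 1},{"wx": 0,"wy": 0,"wz": 0,"tx": 0,"ty": 0,"tz": 0,"hand": 1},{"wx": 0,"wy": 0,"wz": 0,"tx": 0,"ty": 0,"tz": 0,"hand": 1}]'

```text
clock: 14.03
position: [0.6116, 0.1937, 0.2058]
ee_rot: [-0.343, -3.122, -0.001]
force: [0.5, 0.3, 0.4]
width: 0.999
```

```bash
python3 go.py 613.5 196.5 127 -12.5
```

```text
pos [611.6 193.7 205.8] yaw 167.5 tilt 0.06 clock 14.03 w 0.999 F [0.5 0.3 0.4] j [ 0.15  0.65 -0.88  1.53  0.52  1.21  0.53]
shift at current yaw [-0.13  0.31  7.88] | turn wz total -0.01 | shift at final yaw [-0.12  0.31  7.88]
```

Request:
step_arm --plan '[{"wx": 0,"wy": 0,"wz": 0,"tx": -0.1,"ty": 0.3,"tz": 1,"hand": 1},{"wx": 0,"wy": 0,"wz": 0,"tx": 0,"ty": 0,"tz": 1.5,"hand": 1},{"wx": 0,"wy": 0,"wz": 0,"tx": 0,"ty": 0,"tz": 1.5,"hand": 1},{"wx": 0,"wy": 0,"wz": 0,"tx": 0,"ty": 0,"tz": 1.5,"hand": 1},{"wx": 0,"wy": 0,"wz": 0,"tx": 0,"ty": 0,"tz": 1.2,"hand": 1},{"wx": 0,"wy": 0,"wz": 0,"tx": 0,"ty": 0,"tz": 0.8,"hand": 1},{"wx": 0,"wy": 0,"wz": 0,"tx": 0,"ty": 0,"tz": 0.4,"hand": 1},{"wx": 0,"wy": 0,"wz": 0,"tx": 0,"ty": 0,"tz": 0,"hand": 0.8},{"wx": 0,"wy": 0,"wz": 0,"tx": 0,"ty": 0,"tz": 0,"hand": 0.65},{"wx": 0,"wy": 0,"wz": 0,"tx": 0,"ty": 0,"tz": 0,"hand": 0.6}]'

```text
clock: 14.87
position: [0.6143, 0.1961, 0.1275]
ee_rot: [0.344, 3.122, 0.001]
force: [-0.0, -0.3, 0.1]
width: 0.834
```

```bash
python3 go.py 613.5 196.5 127 -12.5;python3 look.py scene 9 612 194 110 40
```

```text
pos [614.3 196.1 127.5] yaw 167.4 tilt 0.07 clock 14.87 w 0.834 F [-0.  -0.3  0.1] j [ 0.12  0.73 -0.83  1.61  0.6   1.07  0.47]
shift at current yaw [0.09 0.02 0.05] | turn wz total -0.01 | shift at final yaw [0.09 0.02 0.05]
crop origin 276 186 scale 7
```

View pics/scene9.png

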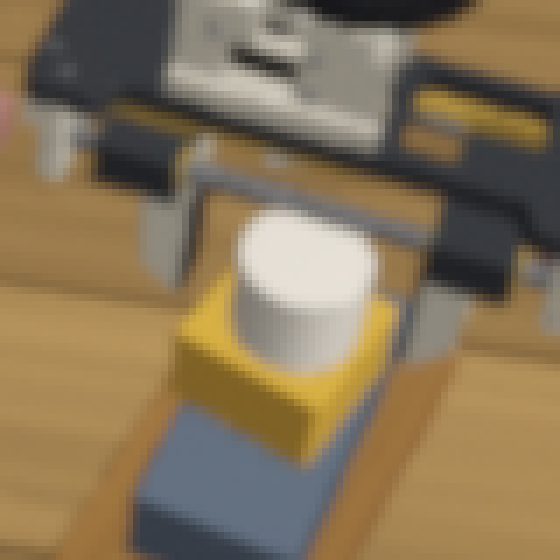

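The white stone sits midway between the open jaws. Closing, then lifting.

Request:
step_arm --plan '[{"wx": 0,"wy": 0,"wz": 0,"tx": 0,"ty": 0,"tz": 0,"hand": 0.6},{"wx": 0,"wy": 0,"wz": 0,"tx": 0,"ty": 0,"tz": 0,"hand": 0.55},{"wx": 0,"wy": 0,"wz": 0,"tx": 0,"ty": 0,"tz": 0,"hand": 0.5},{"wx": 0,"wy": 0,"wz": 0,"tx": 0,"ty": 0,"tz": 0,"hand": 0.45},{"wx": 0,"wy": 0,"wz": 0,"tx": 0,"ty": 0,"tz": 0,"hand": 0.3},{"wx": 0,"wy": 0,"wz": 0,"tx": 0,"ty": 0,"tz": 0,"hand": 0.2},{"wx": 0,"wy": 0,"wz": 0,"tx": 0,"ty": 0,"tz": 0,"hand": 0.2},{"wx": 0,"wy": 0,"wz": 0,"tx": 0,"ty": 0,"tz": 0,"hand": 0.2},{"wx": 0,"wy": 0,"wz": 0,"tx": 0,"ty": 0,"tz": 0,"hand": 0.2},{"wx": 0,"wy": 0,"wz": 0,"tx": 0,"ty": 0,"tz": 0,"hand": 0.2}]' --force 25

```text
clock: 15.75
position: [0.6141, 0.1957, 0.1269]
ee_rot: [0.344, 3.122, 0.0]
force: [-0.7, -1.5, 2.9]
width: 0.497
```

Request:
step_arm --plan '[{"wx": 0,"wy": 0,"wz": 0,"tx": 0,"ty": 0,"tz": -0.3,"hand": 0.2},{"wx": 0,"wy": 0,"wz": 0,"tx": 0,"ty": 0,"tz": -0.5,"hand": 0.2},{"wx": 0,"wy": 0,"wz": 0,"tx": 0,"ty": 0,"tz": -1,"hand": 0.2},{"wx": 0,"wy": 0,"wz": 0,"tx": 0,"ty": 0,"tz": -1,"hand": 0.2},{"wx": 0,"wy": 0,"wz": 0,"tx": 0,"ty": 0,"tz": -1,"hand": 0.2},{"wx": 0,"wy": 0,"wz": 0,"tx": 0,"ty": 0,"tz": -1,"hand": 0.2},{"wx": 0,"wy": 0,"wz": 0,"tx": 0,"ty": 0,"tz": -0.5,"hand": 0.2},{"wx": 0,"wy": 0,"wz": 0,"tx": 0,"ty": 0,"tz": 0,"hand": 0.2},{"wx": 0,"wy": 0,"wz": 0,"tx": 0,"ty": 0,"tz": 0,"hand": 0.2},{"wx": 0,"wy": 0,"wz": 0,"tx": 0,"ty": 0,"tz": 0,"hand": 0.2}]'

```text
clock: 16.58
position: [0.6138, 0.1954, 0.1793]
ee_rot: [-0.344, -3.122, 0.001]
force: [-1.0, -0.4, -2.1]
width: 0.492
```

```bash
python3 go.py 648.5 -183 150 -12.5;python3 look.py scene 10 612 194 110 40
```

```text
pos [613.8 195.4 179.3] yaw 167.4 tilt 0.04 clock 16.58 w 0.492 F [-1.  -0.4 -2.1] j [ 0.14  0.68 -0.86  1.55  0.55  1.16  0.51]
shift at current yaw [-11.63 -36.18   2.95] | turn wz total -0.01 | shift at final yaw [-11.58 -36.19   2.93]
crop origin 276 186 scale 7
```

View pics/scene10.png

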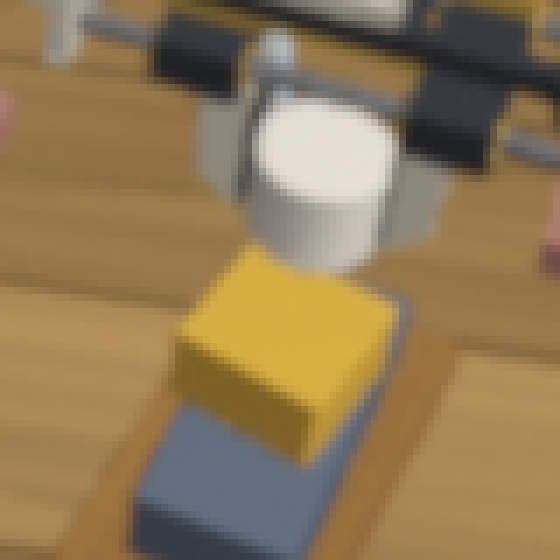

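Request:
step_arm --plan '[{"wx": 0,"wy": 0,"wz": 0,"tx": -0.6,"ty": -2,"tz": 0,"hand": 0.2},{"wx": 0,"wy": 0,"wz": 0,"tx": -1.2,"ty": -3.8,"tz": 0,"hand": 0.2},{"wx": 0,"wy": 0,"wz": 0,"tx": -1.2,"ty": -3.8,"tz": 0,"hand": 0.2},{"wx": 0,"wy": 0,"wz": 0,"tx": -1.2,"ty": -3.8,"tz": 0,"hand": 0.2},{"wx": 0,"wy": 0,"wz": 0,"tx": -1.2,"ty": -3.8,"tz": 0,"hand": 0.2},{"wx": 0,"wy": 0,"wz": 0,"tx": -1.2,"ty": -3.8,"tz": 0,"hand": 0.2},{"wx": 0,"wy": 0,"wz": 0,"tx": -1.2,"ty": -3.8,"tz": 0,"hand": 0.2},{"wx": 0,"wy": 0,"wz": 0,"tx": -1.2,"ty": -3.8,"tz": 0,"hand": 0.2},{"wx": 0,"wy": 0,"wz": 0,"tx": -1.2,"ty": -3.8,"tz": 0,"hand": 0.2},{"wx": 0,"wy": 0,"wz": 0,"tx": -0.6,"ty": -2,"tz": 0,"hand": 0.2}]'

```text
clock: 17.47
position: [0.6439, -0.1706, 0.1784]
ee_rot: [-0.353, -3.12, 0.005]
force: [-0.0, -1.2, -2.3]
width: 0.491
```

```bash
python3 go.py 648.5 -183 70 -12.5;python3 look.py top 11 613 196 80 40; python3 m4.py top 11
```

```text
pos [ 643.9 -170.6  178.4] yaw 167.1 tilt 0.19 clock 17.47 w 0.491 F [-0.  -1.2 -2.3] j [ 0.68  0.71 -0.86  1.5   0.56  1.19  1.08]
shift at current yaw [-0.73 -1.07 10.85] | turn wz total -0.07 | shift at final yaw [-0.71 -1.11 10.84]
crop origin 137 137 scale 7
top 0.128 0 0 0
top 0.092 526 (array([606.6, 196.6]), 59.1, 58.0, 62.9) [606.2 195.7  91.3]
top 0.056 604 (array([611.3, 195.1]), 130.4, 67.0, -16.8) [611.3 196.3  55.3]
```

Request:
step_arm --plan '[{"wx": 0,"wy": 0,"wz": 0,"tx": -0.7,"ty": -1.1,"tz": 1,"hand": 0.2},{"wx": 0,"wy": 0,"wz": 0,"tx": 0,"ty": 0,"tz": 2,"hand": 0.2},{"wx": 0,"wy": 0,"wz": 0,"tx": 0,"ty": 0,"tz": 2,"hand": 0.2},{"wx": 0,"wy": 0,"wz": 0,"tx": 0,"ty": 0,"tz": 2,"hand": 0.2},{"wx": 0,"wy": 0,"wz": 0,"tx": 0,"ty": 0,"tz": 2,"hand": 0.2},{"wx": 0,"wy": 0,"wz": 0,"tx": 0,"ty": 0,"tz": 1,"hand": 0.2},{"wx": 0,"wy": 0,"wz": 0,"tx": 0,"ty": 0,"tz": 0.5,"hand": 0.2},{"wx": 0,"wy": 0,"wz": 0,"tx": 0,"ty": 0,"tz": 0.3,"hand": 0.2},{"wx": 0,"wy": 0,"wz": 0,"tx": 0,"ty": 0,"tz": 0,"hand": 0.2},{"wx": 0,"wy": 0,"wz": 0,"tx": 0,"ty": 0,"tz": 0,"hand": 0.2}]'

```text
clock: 18.35
position: [0.6496, -0.1756, 0.0726]
ee_rot: [0.343, 3.122, 0.0]
force: [-0.6, -0.4, -1.6]
width: 0.493
```

```bash
python3 go.py 648.5 -183 48 -12.5;python3 look.py scene 12 648 -183 50 40
```

```text
pos [ 649.6 -175.6   72.6] yaw 167.4 tilt 0.07 clock 18.35 w 0.493 F [-0.6 -0.4 -1.6] j [ 0.66  0.83 -0.8   1.57  0.66  1.03  1.02]
shift at current yaw [-0.05 -0.75  2.46] | turn wz total -0.01 | shift at final yaw [-0.05 -0.75  2.46]
crop origin 127 191 scale 7
```

View pics/scene12.png

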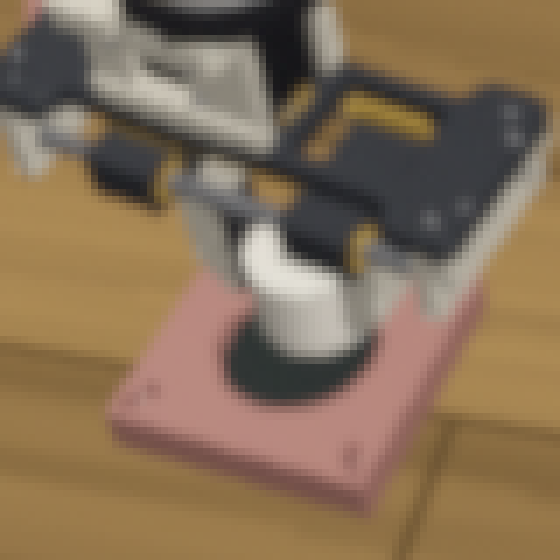

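Request:
step_arm --plan '[{"wx": 0,"wy": 0,"wz": 0,"tx": 0,"ty": -0.4,"tz": 0,"hand": 0.2},{"wx": 0,"wy": 0,"wz": 0,"tx": 0,"ty": -0.3,"tz": 0,"hand": 0.2},{"wx": 0,"wy": 0,"wz": 0,"tx": 0,"ty": 0,"tz": 0.6,"hand": 0.2},{"wx": 0,"wy": 0,"wz": 0,"tx": 0,"ty": 0,"tz": 0.6,"hand": 0.2},{"wx": 0,"wy": 0,"wz": 0,"tx": 0,"ty": 0,"tz": 0.5,"hand": 0.2},{"wx": 0,"wy": 0,"wz": 0,"tx": 0,"ty": 0,"tz": 0.3,"hand": 0.2},{"wx": 0,"wy": 0,"wz": 0,"tx": 0,"ty": 0,"tz": 0.3,"hand": 0.2},{"wx": 0,"wy": 0,"wz": 0,"tx": 0,"ty": 0,"tz": 0.1,"hand": 0.2},{"wx": 0,"wy": 0,"wz": 0,"tx": 0,"ty": 0,"tz": 0,"hand": 0.2},{"wx": 0,"wy": 0,"wz": 0,"tx": 0,"ty": 0,"tz": 0,"hand": 0.2}]'

```text
clock: 19.23
position: [0.6476, -0.1825, 0.0478]
ee_rot: [0.344, 3.123, 0.0]
force: [0.4, 0.8, -1.1]
width: 0.493
```

```bash
python3 go.py 648.5 -183 47 -12.5;python3 look.py scene 13 648 -183 50 40
```

```text
pos [ 647.6 -182.5   47.8] yaw 167.4 tilt 0.01 clock 19.23 w 0.493 F [ 0.4  0.8 -1.1] j [ 0.66  0.85 -0.78  1.58  0.68  0.99  1.02]
shift at current yaw [-0.1  -0.02  0.08] | turn wz total -0.01 | shift at final yaw [-0.1  -0.02  0.08]
crop origin 127 191 scale 7
```

View pics/scene13.png

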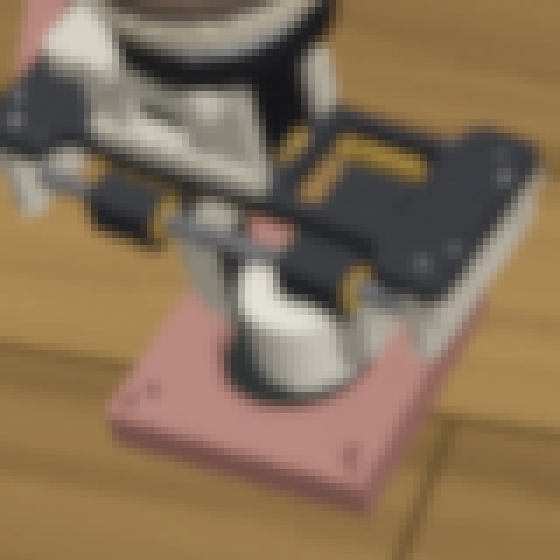

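Request:
step_arm --plan '[{"wx": 0,"wy": 0,"wz": 0,"tx": 0,"ty": 0,"tz": 0.1,"hand": 0.2},{"wx": 0,"wy": 0,"wz": 0,"tx": 0,"ty": 0,"tz": 0.1,"hand": 0.2},{"wx": 0,"wy": 0,"wz": 0,"tx": 0,"ty": 0,"tz": 0,"hand": 0.2},{"wx": 0,"wy": 0,"wz": 0,"tx": 0,"ty": 0,"tz": 0,"hand": 0.2},{"wx": 0,"wy": 0,"wz": 0,"tx": 0,"ty": 0,"tz": 0,"hand": 0.2},{"wx": 0,"wy": 0,"wz": 0,"tx": 0,"ty": 0,"tz": 0,"hand": 0.2},{"wx": 0,"wy": 0,"wz": 0,"tx": 0,"ty": 0,"tz": 0,"hand": 0.2},{"wx": 0,"wy": 0,"wz": 0,"tx": 0,"ty": 0,"tz": 0,"hand": 0.2},{"wx": 0,"wy": 0,"wz": 0,"tx": 0,"ty": 0,"tz": 0,"hand": 0.2},{"wx": 0,"wy": 0,"wz": 0,"tx": 0,"ty": 0,"tz": 0,"hand": 0.2}]'

```text
clock: 20.12
position: [0.6478, -0.1826, 0.0469]
ee_rot: [0.344, 3.122, -0.001]
force: [-3.2, -0.4, 6.4]
width: 0.496
```

Request:
step_arm --plan '[{"wx": 0,"wy": 0,"wz": 0,"tx": 0,"ty": 0,"tz": 0,"hand": 0.55},{"wx": 0,"wy": 0,"wz": 0,"tx": 0,"ty": 0,"tz": 0,"hand": 0.65},{"wx": 0,"wy": 0,"wz": 0,"tx": 0,"ty": 0,"tz": 0,"hand": 0.75},{"wx": 0,"wy": 0,"wz": 0,"tx": 0,"ty": 0,"tz": 0,"hand": 0.75},{"wx": 0,"wy": 0,"wz": 0,"tx": 0,"ty": 0,"tz": 0,"hand": 0.75},{"wx": 0,"wy": 0,"wz": 0,"tx": 0,"ty": 0,"tz": -0.5,"hand": 0.75},{"wx": 0,"wy": 0,"wz": 0,"tx": 0,"ty": 0,"tz": -1.5,"hand": 0.75},{"wx": 0,"wy": 0,"wz": 0,"tx": 0,"ty": 0,"tz": -3,"hand": 0.8},{"wx": 0,"wy": 0,"wz": 0.6,"tx": 0,"ty": 0,"tz": -4,"hand": 0.9},{"wx": 0,"wy": 0,"wz": 0.6,"tx": 0,"ty": 0,"tz": -4,"hand": 1}]'

```text
clock: 20.95
position: [0.6469, -0.1823, 0.1778]
ee_rot: [-0.542, -3.093, -0.002]
force: [1.3, -0.7, 0.0]
width: 0.898
```

Request:
step_arm --plan '[{"wx": 0,"wy": 0,"wz": 0.6,"tx": 0,"ty": 0,"tz": -1,"hand": 1},{"wx": 0,"wy": 0,"wz": 0.4,"tx": 0,"ty": 0,"tz": 0,"hand": 1},{"wx": 0,"wy": 0,"wz": 0,"tx": 0,"ty": 0,"tz": 0,"hand": 1},{"wx": 0,"wy": 0,"wz": 0,"tx": 0,"ty": 0,"tz": 0,"hand": 1},{"wx": 0,"wy": 0,"wz": 0,"tx": 0,"ty": 0,"tz": 0,"hand": 1},{"wx": 0,"wy": 0,"wz": 0,"tx": 0,"ty": 0,"tz": 0,"hand": 1},{"wx": 0,"wy": 0,"wz": 0,"tx": 0,"ty": 0,"tz": 0,"hand": 1},{"wx": 0,"wy": 0,"wz": 0,"tx": 0,"ty": 0,"tz": 0,"hand": 1},{"wx": 0,"wy": 0,"wz": 0,"tx": 0,"ty": 0,"tz": 0,"hand": 1},{"wx": 0,"wy": 0,"wz": 0,"tx": 0,"ty": 0,"tz": 0,"hand": 1}]'

```text
clock: 21.78
position: [0.6474, -0.1826, 0.1855]
ee_rot: [-0.7, -3.062, -0.0]
force: [0.0, 0.6, 0.2]
width: 0.998
```

```bash
python3 look.py scene 14 648 -183 50 40;python3 m4.py scene 14; python3 go.py 609.5 196 170 -26
```

```text
crop origin 127 191 scale 7
scene 0.128 0 0 0
scene 0.092 444 (array([610.5, 195.2]), 60.2, 57.8, -26.1) [612.5 195.3  90.3]
scene 0.056 455 (array([615.1, 195.1]), 131.7, 63.1, -17.3) [650.3 188.7  54.8]
pos [ 647.4 -182.6  185.6] yaw 154.2 tilt 0.02 clock 21.83 w 0.997 F [ 0.8 -0.3 -0.2] j [ 0.67  0.7  -0.81  1.47  0.52  1.19  0.91]
shift at current yaw [19.87 32.45  1.56] | turn wz total 0.04 | shift at final yaw [20.01 32.37  1.56]
```

View pics/scene14.png

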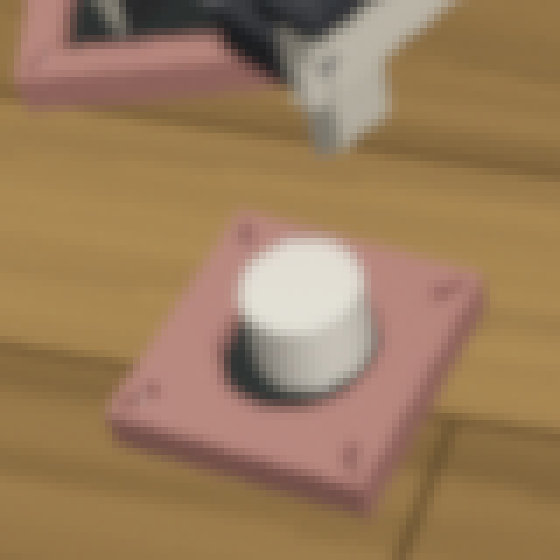

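White is in its recess. On to the yellow stone.

Request:
step_arm --plan '[{"wx": 0,"wy": 0,"wz": 0,"tx": 1,"ty": 1.6,"tz": 0,"hand": 1},{"wx": 0,"wy": 0,"wz": 0,"tx": 2.1,"ty": 3.4,"tz": 0,"hand": 1},{"wx": 0,"wy": 0,"wz": 0,"tx": 2.1,"ty": 3.4,"tz": 0,"hand": 1},{"wx": 0,"wy": 0,"wz": 0,"tx": 2.1,"ty": 3.4,"tz": 0,"hand": 1},{"wx": 0,"wy": 0,"wz": 0,"tx": 2.1,"ty": 3.4,"tz": 0,"hand": 1},{"wx": 0,"wy": 0,"wz": 0,"tx": 2.1,"ty": 3.4,"tz": 0,"hand": 1},{"wx": 0,"wy": 0,"wz": 0,"tx": 2.1,"ty": 3.4,"tz": 0,"hand": 1},{"wx": 0,"wy": 0,"wz": 0,"tx": 2.1,"ty": 3.4,"tz": 0,"hand": 1},{"wx": 0,"wy": 0,"wz": 0,"tx": 2.1,"ty": 3.4,"tz": 0,"hand": 1},{"wx": 0,"wy": 0,"wz": 0,"tx": 2.1,"ty": 3.4,"tz": 0,"hand": 1}]'

```text
clock: 22.67
position: [0.6078, 0.1956, 0.1859]
ee_rot: [0.701, 3.062, -0.0]
force: [1.1, -0.1, -0.2]
width: 0.996
```

Request:
step_arm --plan '[{"wx": 0,"wy": 0,"wz": 0,"tx": 0,"ty": 0,"tz": 0.5,"hand": 1},{"wx": 0,"wy": 0,"wz": 0,"tx": 0,"ty": 0,"tz": 0.5,"hand": 1},{"wx": 0,"wy": 0,"wz": 0,"tx": 0,"ty": 0,"tz": 0.5,"hand": 1},{"wx": 0,"wy": 0,"wz": 0,"tx": 0,"ty": 0,"tz": 0,"hand": 1},{"wx": 0,"wy": 0,"wz": 0,"tx": 0,"ty": 0,"tz": 0,"hand": 1},{"wx": 0,"wy": 0,"wz": 0,"tx": 0,"ty": 0,"tz": 0,"hand": 1},{"wx": 0,"wy": 0,"wz": 0,"tx": 0,"ty": 0,"tz": 0,"hand": 1},{"wx": 0,"wy": 0,"wz": 0,"tx": 0,"ty": 0,"tz": 0,"hand": 1},{"wx": 0,"wy": 0,"wz": 0,"tx": 0,"ty": 0,"tz": 0,"hand": 1},{"wx": 0,"wy": 0,"wz": 0,"tx": 0,"ty": 0,"tz": 0,"hand": 1}]'

```text
clock: 23.5
position: [0.6083, 0.1937, 0.1709]
ee_rot: [0.701, 3.062, 0.0]
force: [0.0, 0.8, -0.3]
width: 0.996
```

```bash
python3 go.py 609.5 196 91 -26
```

```text
pos [608.3 193.7 170.9] yaw 154.2 tilt 0.01 clock 23.5 w 0.996 F [ 0.   0.8 -0.3] j [ 0.12  0.66 -0.81  1.58  0.52  1.12  0.3 ]
shift at current yaw [-0.01  0.26  7.99] | turn wz total 0.04 | shift at final yaw [-0.01  0.26  7.99]
```

Request:
step_arm --plan '[{"wx": 0,"wy": 0,"wz": 0,"tx": 0,"ty": 0.2,"tz": 1,"hand": 1},{"wx": 0,"wy": 0,"wz": 0,"tx": 0,"ty": 0,"tz": 1.5,"hand": 1},{"wx": 0,"wy": 0,"wz": 0,"tx": 0,"ty": 0,"tz": 1.5,"hand": 1},{"wx": 0,"wy": 0,"wz": 0,"tx": 0,"ty": 0,"tz": 1.5,"hand": 1},{"wx": 0,"wy": 0,"wz": 0,"tx": 0,"ty": 0,"tz": 1.2,"hand": 1},{"wx": 0,"wy": 0,"wz": 0,"tx": 0,"ty": 0,"tz": 0.8,"hand": 1},{"wx": 0,"wy": 0,"wz": 0,"tx": 0,"ty": 0,"tz": 0.5,"hand": 1},{"wx": 0,"wy": 0,"wz": 0,"tx": 0,"ty": 0,"tz": 0,"hand": 1},{"wx": 0,"wy": 0,"wz": 0,"tx": 0,"ty": 0,"tz": 0,"hand": 0.85},{"wx": 0,"wy": 0,"wz": 0,"tx": 0,"ty": 0,"tz": 0,"hand": 0.75}]'

```text
clock: 24.33
position: [0.6095, 0.196, 0.0915]
ee_rot: [0.7, 3.062, 0.001]
force: [-0.5, 0.3, -0.2]
width: 0.899
```

```bash
python3 go.py 609.5 196 91 -26;python3 look.py scene 15 612 194 90 40
```

```text
pos [609.5 196.   91.5] yaw 154.2 tilt 0.07 clock 24.33 w 0.899 F [-0.5  0.3 -0.2] j [ 0.08  0.75 -0.76  1.65  0.6   0.99  0.24]
shift at current yaw [-0.    0.    0.05] | turn wz total 0.04 | shift at final yaw [-0.    0.    0.05]
crop origin 275 192 scale 7
```

View pics/scene15.png

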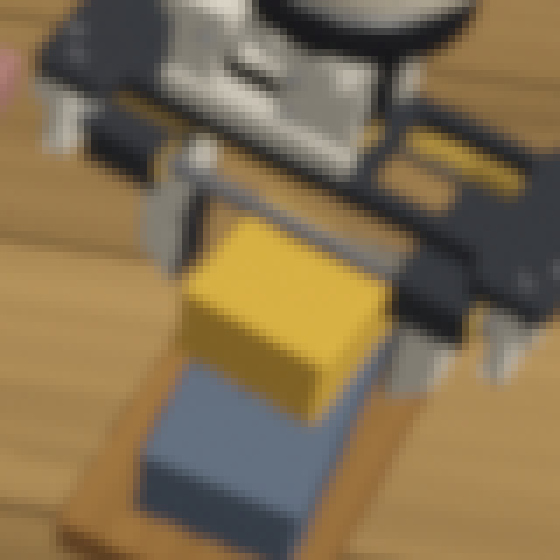

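The yellow stone is between the jaws and squared to them. Closing and lifting.

Request:
step_arm --plan '[{"wx": 0,"wy": 0,"wz": 0,"tx": 0,"ty": 0,"tz": 0,"hand": 0.7},{"wx": 0,"wy": 0,"wz": 0,"tx": 0,"ty": 0,"tz": 0,"hand": 0.65},{"wx": 0,"wy": 0,"wz": 0,"tx": 0,"ty": 0,"tz": 0,"hand": 0.6},{"wx": 0,"wy": 0,"wz": 0,"tx": 0,"ty": 0,"tz": 0,"hand": 0.5},{"wx": 0,"wy": 0,"wz": 0,"tx": 0,"ty": 0,"tz": 0,"hand": 0.4},{"wx": 0,"wy": 0,"wz": 0,"tx": 0,"ty": 0,"tz": 0,"hand": 0.3},{"wx": 0,"wy": 0,"wz": 0,"tx": 0,"ty": 0,"tz": 0,"hand": 0.3},{"wx": 0,"wy": 0,"wz": 0,"tx": 0,"ty": 0,"tz": 0,"hand": 0.3},{"wx": 0,"wy": 0,"wz": 0,"tx": 0,"ty": 0,"tz": 0,"hand": 0.3},{"wx": 0,"wy": 0,"wz": 0,"tx": 0,"ty": 0,"tz": 0,"hand": 0.3}]' --force 35

```text
clock: 25.22
position: [0.6091, 0.1953, 0.0911]
ee_rot: [0.701, 3.062, -0.001]
force: [-1.6, -2.2, 4.6]
width: 0.632
```

Request:
step_arm --plan '[{"wx": 0,"wy": 0,"wz": 0,"tx": 0,"ty": 0,"tz": -0.3,"hand": 0.3},{"wx": 0,"wy": 0,"wz": 0,"tx": 0,"ty": 0,"tz": -0.5,"hand": 0.3},{"wx": 0,"wy": 0,"wz": 0,"tx": 0,"ty": 0,"tz": -1,"hand": 0.3},{"wx": 0,"wy": 0,"wz": 0,"tx": 0,"ty": 0,"tz": -1,"hand": 0.3},{"wx": 0,"wy": 0,"wz": 0,"tx": 0,"ty": 0,"tz": -1,"hand": 0.3},{"wx": 0,"wy": 0,"wz": 0,"tx": 0,"ty": 0,"tz": -1,"hand": 0.3},{"wx": 0,"wy": 0,"wz": -0.5,"tx": 0,"ty": 0,"tz": -0.5,"hand": 0.3},{"wx": 0,"wy": 0,"wz": -0.4,"tx": 0,"ty": 0,"tz": 0,"hand": 0.3},{"wx": 0,"wy": 0,"wz": 0,"tx": 0,"ty": 0,"tz": 0,"hand": 0.3},{"wx": 0,"wy": 0,"wz": 0,"tx": 0,"ty": 0,"tz": 0,"hand": 0.3}]'

```text
clock: 26.05
position: [0.6092, 0.1956, 0.1443]
ee_rot: [0.558, 3.091, 0.0]
force: [-0.6, -0.6, -3.6]
width: 0.628
```

```bash
python3 go.py 480 5.5 147 -20.4;python3 look.py scene 16 612 194 90 40
```

```text
pos [609.2 195.6 144.3] yaw 159.6 tilt 0.03 clock 26.05 w 0.628 F [-0.6 -0.6 -3.6] j [ 0.12  0.7  -0.82  1.6   0.56  1.09  0.36]
shift at current yaw [  5.46 -22.33  -0.28] | turn wz total -0.01 | shift at final yaw [  5.48 -22.32  -0.27]
crop origin 275 192 scale 7
```

View pics/scene16.png

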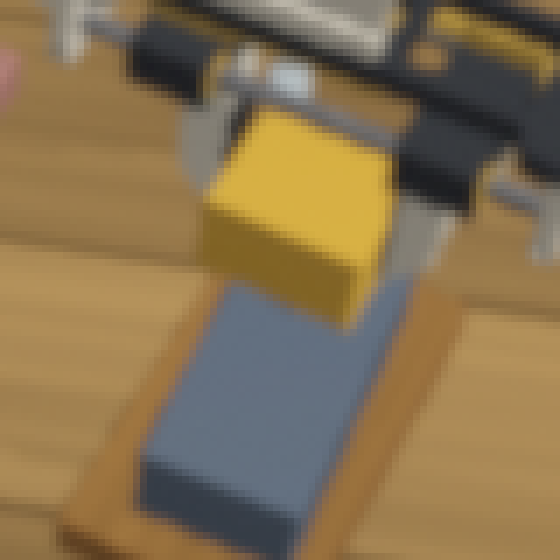

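Request:
step_arm --plan '[{"wx": 0,"wy": 0,"wz": 0,"tx": 0.3,"ty": -1.3,"tz": 0,"hand": 0.3},{"wx": 0,"wy": 0,"wz": 0,"tx": 0.7,"ty": -2.8,"tz": 0,"hand": 0.3},{"wx": 0,"wy": 0,"wz": 0,"tx": 0.7,"ty": -2.8,"tz": 0,"hand": 0.3},{"wx": 0,"wy": 0,"wz": 0,"tx": 0.7,"ty": -2.8,"tz": 0,"hand": 0.3},{"wx": 0,"wy": 0,"wz": 0,"tx": 0.7,"ty": -2.8,"tz": 0,"hand": 0.3},{"wx": 0,"wy": 0,"wz": 0,"tx": 0.7,"ty": -2.8,"tz": 0,"hand": 0.3},{"wx": 0,"wy": 0,"wz": 0,"tx": 0.7,"ty": -2.8,"tz": 0,"hand": 0.3},{"wx": 0,"wy": 0,"wz": 0,"tx": 0.7,"ty": -2.8,"tz": 0,"hand": 0.3},{"wx": 0,"wy": 0,"wz": 0,"tx": 0.3,"ty": -1.4,"tz": 0,"hand": 0.3},{"wx": 0,"wy": 0,"wz": 0,"tx": 0,"ty": 0,"tz": 0,"hand": 0.3}]'

```text
clock: 26.93
position: [0.4777, 0.0019, 0.1432]
ee_rot: [-0.563, -3.089, 0.005]
force: [-0.3, -1.1, -3.2]
width: 0.632
```

Request:
step_arm --plan '[{"wx": 0,"wy": 0,"wz": 0,"tx": 0,"ty": 0,"tz": 1,"hand": 0.3},{"wx": 0,"wy": 0,"wz": 0,"tx": 0,"ty": 0,"tz": 1.5,"hand": 0.3},{"wx": 0,"wy": 0,"wz": 0,"tx": 0,"ty": 0,"tz": 1.5,"hand": 0.3},{"wx": 0,"wy": 0,"wz": 0,"tx": 0,"ty": 0,"tz": 1.5,"hand": 0.3},{"wx": 0,"wy": 0,"wz": 0,"tx": 0,"ty": 0,"tz": 1,"hand": 0.3},{"wx": 0,"wy": 0,"wz": 0,"tx": 0,"ty": 0,"tz": 0.5,"hand": 0.3},{"wx": 0,"wy": 0,"wz": 0,"tx": 0,"ty": 0,"tz": 0,"hand": 0.3},{"wx": 0,"wy": 0,"wz": 0,"tx": 0,"ty": 0,"tz": 0,"hand": 0.3},{"wx": 0,"wy": 0,"wz": 0,"tx": 0,"ty": 0,"tz": 0,"hand": 0.3},{"wx": 0,"wy": 0,"wz": 0,"tx": 0,"ty": 0,"tz": 0,"hand": 0.3}]'

```text
clock: 27.77
position: [0.4805, 0.0059, 0.0744]
ee_rot: [0.555, 3.091, 0.0]
force: [0.3, -0.1, -2.8]
width: 0.631
```

```bash
python3 go.py 480 5.5 48 -20.4;python3 look.py scene 17 480 5 50 40
```

```text
pos [480.5   5.9  74.4] yaw 159.6 tilt 0.07 clock 27.77 w 0.631 F [ 0.3 -0.1 -2.8] j [ 0.49  0.58 -0.82  2.06  0.62  0.76  0.49]
shift at current yaw [ 0.03 -0.05  2.64] | turn wz total 0.0 | shift at final yaw [ 0.03 -0.05  2.64]
crop origin 210 156 scale 7
```

View pics/scene17.png

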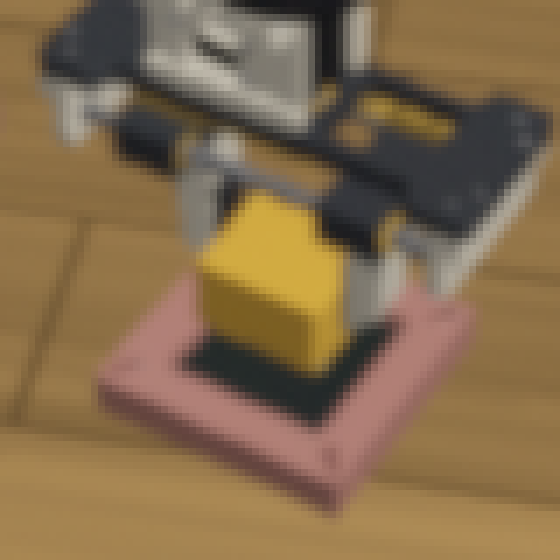

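Request:
step_arm --plan '[{"wx": 0,"wy": 0,"wz": 0,"tx": 0,"ty": 0,"tz": 0.6,"hand": 0.3},{"wx": 0,"wy": 0,"wz": 0,"tx": 0,"ty": 0,"tz": 0.6,"hand": 0.3},{"wx": 0,"wy": 0,"wz": 0,"tx": 0,"ty": 0,"tz": 0.6,"hand": 0.3},{"wx": 0,"wy": 0,"wz": 0,"tx": 0,"ty": 0,"tz": 0.4,"hand": 0.3},{"wx": 0,"wy": 0,"wz": 0,"tx": 0,"ty": 0,"tz": 0.3,"hand": 0.3},{"wx": 0,"wy": 0,"wz": 0,"tx": 0,"ty": 0,"tz": 0.1,"hand": 0.3},{"wx": 0,"wy": 0,"wz": 0,"tx": 0,"ty": 0,"tz": 0,"hand": 0.3},{"wx": 0,"wy": 0,"wz": 0,"tx": 0,"ty": 0,"tz": 0,"hand": 0.3},{"wx": 0,"wy": 0,"wz": 0,"tx": 0,"ty": 0,"tz": 0,"hand": 0.3},{"wx": 0,"wy": 0,"wz": 0,"tx": 0,"ty": 0,"tz": 0,"hand": 0.3}]'

```text
clock: 28.65
position: [0.4801, 0.0057, 0.0479]
ee_rot: [0.555, 3.092, 0.0]
force: [-1.1, -0.2, -2.6]
width: 0.629
```

```bash
python3 go.py 480 5.5 47 -20.4;python3 look.py scene 18 480 5 50 40
```

```text
pos [480.1   5.7  47.9] yaw 159.6 tilt 0.02 clock 28.65 w 0.629 F [-1.1 -0.2 -2.6] j [ 0.45  0.62 -0.78  2.08  0.67  0.71  0.45]
shift at current yaw [-0.   -0.02  0.09] | turn wz total 0.0 | shift at final yaw [-0.   -0.02  0.09]
crop origin 210 156 scale 7
```

View pics/scene18.png

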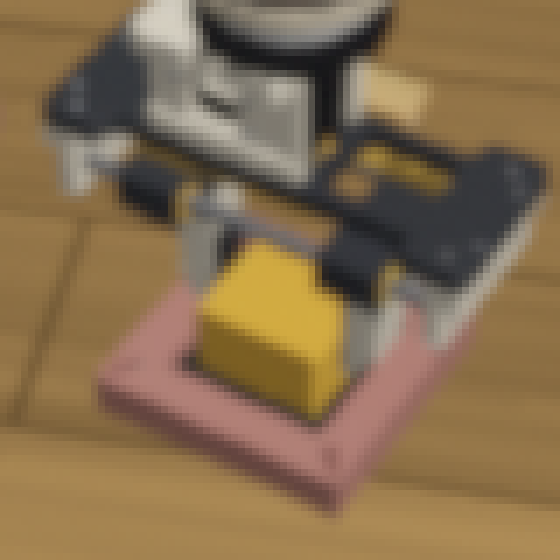

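Request:
step_arm --plan '[{"wx": 0,"wy": 0,"wz": 0,"tx": 0,"ty": 0,"tz": 0.1,"hand": 0.3},{"wx": 0,"wy": 0,"wz": 0,"tx": 0,"ty": 0,"tz": 0.1,"hand": 0.3},{"wx": 0,"wy": 0,"wz": 0,"tx": 0,"ty": 0,"tz": 0,"hand": 0.3},{"wx": 0,"wy": 0,"wz": 0,"tx": 0,"ty": 0,"tz": 0,"hand": 0.3},{"wx": 0,"wy": 0,"wz": 0,"tx": 0,"ty": 0,"tz": 0,"hand": 0.3},{"wx": 0,"wy": 0,"wz": 0,"tx": 0,"ty": 0,"tz": 0,"hand": 0.3},{"wx": 0,"wy": 0,"wz": 0,"tx": 0,"ty": 0,"tz": 0,"hand": 0.3},{"wx": 0,"wy": 0,"wz": 0,"tx": 0,"ty": 0,"tz": 0,"hand": 0.3},{"wx": 0,"wy": 0,"wz": 0,"tx": 0,"ty": 0,"tz": 0,"hand": 0.3},{"wx": 0,"wy": 0,"wz": 0,"tx": 0,"ty": 0,"tz": 0,"hand": 0.3}]'

```text
clock: 29.53
position: [0.4801, 0.0057, 0.0469]
ee_rot: [0.555, 3.091, -0.002]
force: [-5.3, -1.3, 17.9]
width: 0.63
```

Request:
step_arm --plan '[{"wx": 0,"wy": 0,"wz": 0,"tx": 0,"ty": 0,"tz": -0.1,"hand": 0.65},{"wx": 0,"wy": 0,"wz": 0,"tx": 0,"ty": 0,"tz": 0,"hand": 0.75},{"wx": 0,"wy": 0,"wz": 0,"tx": 0,"ty": 0,"tz": 0,"hand": 0.85},{"wx": 0,"wy": 0,"wz": 0,"tx": 0,"ty": 0,"tz": 0,"hand": 0.85},{"wx": 0,"wy": 0,"wz": 0,"tx": 0,"ty": 0,"tz": 0,"hand": 0.85},{"wx": 0,"wy": 0,"wz": 0,"tx": 0,"ty": 0,"tz": -0.5,"hand": 0.85},{"wx": 0,"wy": 0,"wz": 0,"tx": 0,"ty": 0,"tz": -1.5,"hand": 0.85},{"wx": 0,"wy": 0,"wz": 0,"tx": 0,"ty": 0,"tz": -3,"hand": 0.9},{"wx": 0,"wy": 0,"wz": -0.3,"tx": 0,"ty": 0,"tz": -3,"hand": 1},{"wx": 0,"wy": 0,"wz": -0.3,"tx": 0,"ty": 0,"tz": -2,"hand": 1}]'

```text
clock: 30.37
position: [0.4803, 0.0063, 0.1492]
ee_rot: [0.454, 3.107, 0.001]
force: [0.7, -0.7, 0.1]
width: 0.98
```

Request:
step_arm --plan '[{"wx": 0,"wy": 0,"wz": 0,"tx": 0,"ty": 0,"tz": 0,"hand": 1},{"wx": 0,"wy": 0,"wz": 0,"tx": 0,"ty": 0,"tz": 0,"hand": 1},{"wx": 0,"wy": 0,"wz": 0,"tx": 0,"ty": 0,"tz": 0,"hand": 1},{"wx": 0,"wy": 0,"wz": 0,"tx": 0,"ty": 0,"tz": 0,"hand": 1},{"wx": 0,"wy": 0,"wz": 0,"tx": 0,"ty": 0,"tz": 0,"hand": 1},{"wx": 0,"wy": 0,"wz": 0,"tx": 0,"ty": 0,"tz": 0,"hand": 1},{"wx": 0,"wy": 0,"wz": 0,"tx": 0,"ty": 0,"tz": 0,"hand": 1},{"wx": 0,"wy": 0,"wz": 0,"tx": 0,"ty": 0,"tz": 0,"hand": 1},{"wx": 0,"wy": 0,"wz": 0,"tx": 0,"ty": 0,"tz": 0,"hand": 1},{"wx": 0,"wy": 0,"wz": 0,"tx": 0,"ty": 0,"tz": 0,"hand": 1}]'

```text
clock: 31.2
position: [0.4799, 0.0058, 0.1467]
ee_rot: [-0.458, -3.108, -0.0]
force: [1.2, 1.2, -0.6]
width: 1.0
```

```bash
python3 look.py scene 19 480 5 50 40;python3 m4.py scene 19; python3 look.py top 19 480 5 50 40;python3 m4.py top 19; python3 go.py 613 195 150 -17
```

```text
crop origin 210 156 scale 7
scene 0.128 0 0 0
scene 0.092 0 0 0
scene 0.056 985 (array([616. , 195.9]), 131.5, 60.5, -17.1) [619.7 195.6  54.4]
crop origin 214 188 scale 7
top 0.128 0 0 0
top 0.092 0 0 0
top 0.056 1145 (array([611.9, 197.4]), 130.0, 61.3, -16.2) [611.1 197.3  55.4]
pos [479.9   5.7 146.7] yaw 163.2 tilt 0.0 clock 31.3 w 1.0 F [-0.1 -0.8 -0.8] j [ 0.58  0.49 -0.94  1.99  0.5   0.91  0.66]
shift at current yaw [-7.28 21.96 -0.33] | turn wz total 0.04 | shift at final yaw [-7.19 21.99 -0.33]
```

View pics/scene19.png

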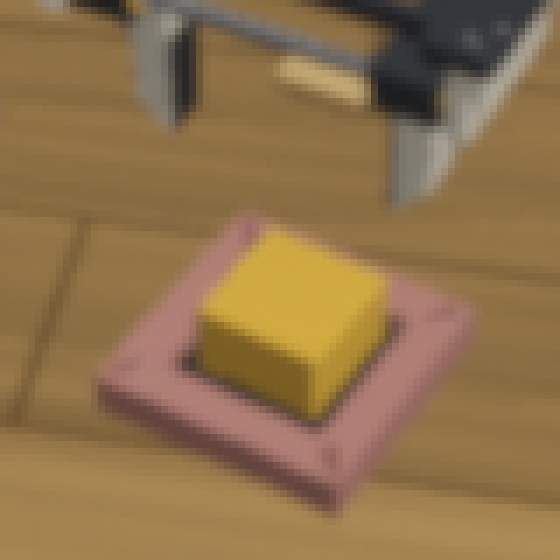

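Yellow is bedded. The long stone is measured at (614,196.5), yaw −16.7°.

Request:
step_arm --plan '[{"wx": 0,"wy": 0,"wz": 0,"tx": -0.6,"ty": 1.8,"tz": 0,"hand": 1},{"wx": 0,"wy": 0,"wz": 0,"tx": -1,"ty": 3,"tz": 0,"hand": 1},{"wx": 0,"wy": 0,"wz": 0,"tx": -1,"ty": 3,"tz": 0,"hand": 1},{"wx": 0,"wy": 0,"wz": 0,"tx": -1,"ty": 3,"tz": 0,"hand": 1},{"wx": 0,"wy": 0,"wz": 0,"tx": -1,"ty": 3,"tz": 0,"hand": 1},{"wx": 0,"wy": 0,"wz": 0,"tx": -1,"ty": 3,"tz": 0,"hand": 1},{"wx": 0,"wy": 0,"wz": 0,"tx": -1,"ty": 3,"tz": 0,"hand": 1},{"wx": 0,"wy": 0,"wz": 0,"tx": -0.7,"ty": 2.3,"tz": 0,"hand": 1},{"wx": 0,"wy": 0,"wz": 0,"tx": 0,"ty": 0,"tz": 0,"hand": 1},{"wx": 0,"wy": 0,"wz": 0,"tx": 0,"ty": 0,"tz": 0,"hand": 1}]'

```text
clock: 32.13
position: [0.6134, 0.1978, 0.1463]
ee_rot: [-0.455, -3.108, -0.001]
force: [-0.7, 0.1, 0.5]
width: 1.001
```

```bash
python3 go.py 614 196.5 55 -16.7
```

```text
pos [613.4 197.8 146.3] yaw 163.3 tilt 0.06 clock 32.13 w 1.001 F [-0.7  0.1  0.5] j [ 0.12  0.71 -0.84  1.59  0.57  1.1   0.42]
shift at current yaw [-0.1  -0.12  9.13] | turn wz total 0.01 | shift at final yaw [-0.1  -0.11  9.13]
```

Request:
step_arm --plan '[{"wx": 0,"wy": 0,"wz": 0,"tx": -0.1,"ty": 0,"tz": 1,"hand": 1},{"wx": 0,"wy": 0,"wz": 0,"tx": 0,"ty": 0,"tz": 1.5,"hand": 1},{"wx": 0,"wy": 0,"wz": 0,"tx": 0,"ty": 0,"tz": 1.5,"hand": 1},{"wx": 0,"wy": 0,"wz": 0,"tx": 0,"ty": 0,"tz": 1.5,"hand": 1},{"wx": 0,"wy": 0,"wz": 0,"tx": 0,"ty": 0,"tz": 1.5,"hand": 1},{"wx": 0,"wy": 0,"wz": 0,"tx": 0,"ty": 0,"tz": 1,"hand": 1},{"wx": 0,"wy": 0,"wz": 0,"tx": 0,"ty": 0,"tz": 0.7,"hand": 1},{"wx": 0,"wy": 0,"wz": 0,"tx": 0,"ty": 0,"tz": 0.4,"hand": 1},{"wx": 0,"wy": 0,"wz": 0,"tx": 0,"ty": 0,"tz": 0,"hand": 0.9},{"wx": 0,"wy": 0,"wz": 0,"tx": 0,"ty": 0,"tz": 0,"hand": 0.8}]'

```text
clock: 32.97
position: [0.6147, 0.1962, 0.056]
ee_rot: [0.458, 3.108, 0.001]
force: [-1.2, 0.2, -0.4]
width: 0.902
```

```bash
python3 go.py 614 196.5 55 -16.7;python3 look.py scene 20 612 194 55 40
```

```text
pos [614.7 196.2  56. ] yaw 163.2 tilt 0.03 clock 32.97 w 0.902 F [-1.2  0.2 -0.4] j [ 0.09  0.81 -0.77  1.66  0.66  0.96  0.35]
shift at current yaw [0.07 0.   0.1 ] | turn wz total -0.01 | shift at final yaw [0.07 0.01 0.1 ]
crop origin 273 200 scale 7
```

View pics/scene20.png

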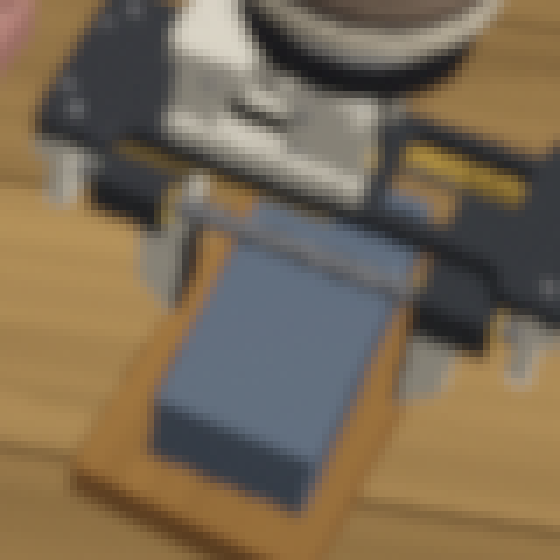

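The jaws straddle the slate stone about its middle. Closing and lifting.

Request:
step_arm --plan '[{"wx": 0,"wy": 0,"wz": 0,"tx": 0,"ty": 0,"tz": 0.1,"hand": 0.75},{"wx": 0,"wy": 0,"wz": 0,"tx": 0,"ty": 0,"tz": 0,"hand": 0.7},{"wx": 0,"wy": 0,"wz": 0,"tx": 0,"ty": 0,"tz": 0,"hand": 0.65},{"wx": 0,"wy": 0,"wz": 0,"tx": 0,"ty": 0,"tz": 0,"hand": 0.6},{"wx": 0,"wy": 0,"wz": 0,"tx": 0,"ty": 0,"tz": 0,"hand": 0.4},{"wx": 0,"wy": 0,"wz": 0,"tx": 0,"ty": 0,"tz": 0,"hand": 0.3},{"wx": 0,"wy": 0,"wz": 0,"tx": 0,"ty": 0,"tz": 0,"hand": 0.3},{"wx": 0,"wy": 0,"wz": 0,"tx": 0,"ty": 0,"tz": 0,"hand": 0.3},{"wx": 0,"wy": 0,"wz": 0,"tx": 0,"ty": 0,"tz": 0,"hand": 0.3},{"wx": 0,"wy": 0,"wz": 0,"tx": 0,"ty": 0,"tz": 0,"hand": 0.3}]' --force 55

```text
clock: 33.85
position: [0.6147, 0.196, 0.0551]
ee_rot: [0.458, 3.108, 0.0]
force: [-1.0, -1.4, 4.8]
width: 0.647
```

Request:
step_arm --plan '[{"wx": 0,"wy": 0,"wz": 0,"tx": 0,"ty": 0,"tz": -0.3,"hand": 0.3},{"wx": 0,"wy": 0,"wz": 0,"tx": 0,"ty": 0,"tz": -0.5,"hand": 0.3},{"wx": 0,"wy": 0,"wz": 0,"tx": 0,"ty": 0,"tz": -0.8,"hand": 0.3},{"wx": 0,"wy": 0,"wz": 0,"tx": 0,"ty": 0,"tz": -1,"hand": 0.3},{"wx": 0,"wy": 0,"wz": 0,"tx": 0,"ty": 0,"tz": -1,"hand": 0.3},{"wx": 0,"wy": 0,"wz": 0,"tx": 0,"ty": 0,"tz": -1,"hand": 0.3},{"wx": 0,"wy": 0,"wz": 0,"tx": 0,"ty": 0,"tz": -1,"hand": 0.3},{"wx": 0,"wy": 0,"wz": 0,"tx": 0,"ty": 0,"tz": -1,"hand": 0.3},{"wx": 0,"wy": 0,"wz": 0,"tx": 0,"ty": 0,"tz": -1,"hand": 0.3},{"wx": 0,"wy": 0,"wz": 0,"tx": 0,"ty": 0,"tz": -0.4,"hand": 0.3}]'

```text
clock: 34.68
position: [0.6151, 0.1964, 0.1368]
ee_rot: [0.458, 3.106, 0.002]
force: [1.2, -0.3, -4.3]
width: 0.648
```

```bash
python3 go.py 436 -326 135 18.6;python3 look.py scene 21 612 194 90 40
```

```text
pos [615.1 196.4 136.8] yaw 163.2 tilt 0.12 clock 34.68 w 0.648 F [ 1.2 -0.3 -4.3] j [ 0.12  0.72 -0.83  1.6   0.58  1.09  0.41]
shift at current yaw [  2.08 -55.19   0.11] | turn wz total -5.89 | shift at final yaw [ 33.64 -43.8    0.18]
crop origin 275 192 scale 7
```

View pics/scene21.png

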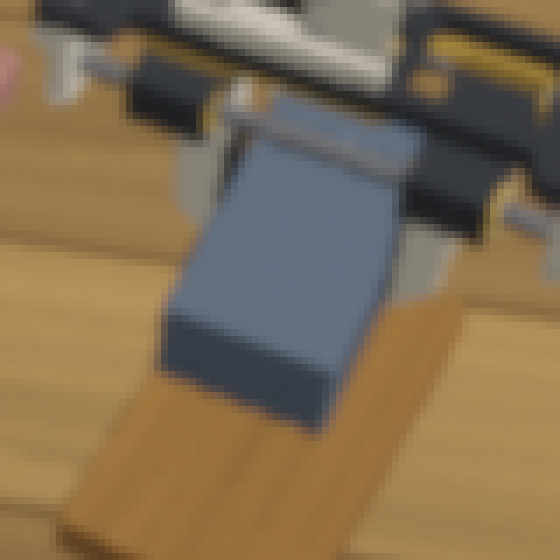

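Request:
step_arm --plan '[{"wx": 0,"wy": 0,"wz": 0,"tx": 0,"ty": -1.2,"tz": 0,"hand": 0.3},{"wx": 0,"wy": 0,"wz": 0,"tx": 0.1,"ty": -2.4,"tz": 0,"hand": 0.3},{"wx": 0,"wy": 0,"wz": 0,"tx": 0.1,"ty": -3,"tz": 0,"hand": 0.3},{"wx": 0,"wy": 0,"wz": 0,"tx": 0.1,"ty": -3,"tz": 0,"hand": 0.3},{"wx": 0,"wy": 0,"wz": 0,"tx": 0.1,"ty": -3,"tz": 0,"hand": 0.3},{"wx": 0,"wy": 0,"wz": 0,"tx": 0.1,"ty": -3,"tz": 0,"hand": 0.3},{"wx": 0,"wy": 0,"wz": 0,"tx": 0.1,"ty": -3,"tz": 0,"hand": 0.3},{"wx": 0,"wy": 0,"wz": 0,"tx": 0.1,"ty": -3,"tz": 0,"hand": 0.3},{"wx": 0,"wy": 0,"wz": 0,"tx": 0.1,"ty": -3,"tz": 0,"hand": 0.3},{"wx": 0,"wy": 0,"wz": 0,"tx": 0.1,"ty": -3,"tz": 0,"hand": 0.3}]'

```text
clock: 35.57
position: [0.5248, -0.0678, 0.1342]
ee_rot: [-0.459, -3.107, 0.001]
force: [0.1, 0.0, -5.1]
width: 0.651
```

Request:
step_arm --plan '[{"wx": 0,"wy": 0,"wz": 0,"tx": 0.1,"ty": -3,"tz": 0,"hand": 0.3},{"wx": 0,"wy": 0,"wz": 0,"tx": 0.1,"ty": -3,"tz": 0,"hand": 0.3},{"wx": 0,"wy": 0,"wz": 0,"tx": 0.1,"ty": -3,"tz": 0,"hand": 0.3},{"wx": 0,"wy": 0,"wz": 0,"tx": 0.1,"ty": -3,"tz": 0,"hand": 0.3},{"wx": 0,"wy": 0,"wz": 0,"tx": 0.1,"ty": -3,"tz": 0,"hand": 0.3},{"wx": 0,"wy": 0,"wz": 0,"tx": 0.1,"ty": -3,"tz": 0,"hand": 0.3},{"wx": 0,"wy": 0,"wz": 0,"tx": 0.1,"ty": -3,"tz": 0,"hand": 0.3},{"wx": 0,"wy": 0,"wz": 0,"tx": 0.1,"ty": -3,"tz": 0,"hand": 0.3},{"wx": 0,"wy": 0,"wz": 0,"tx": 0,"ty": -2,"tz": 0,"hand": 0.3},{"wx": 0,"wy": 0,"wz": 0,"tx": 0,"ty": -1,"tz": 0,"hand": 0.3}]'

```text
clock: 36.4
position: [0.4379, -0.3258, 0.1338]
ee_rot: [-0.465, -3.105, 0.002]
force: [-0.4, -0.8, -5.3]
width: 0.655
```

Request:
step_arm --plan '[{"wx": 0,"wy": 0,"wz": -0.4,"tx": 0,"ty": 0,"tz": 0,"hand": 0.3},{"wx": 0,"wy": 0,"wz": -0.8,"tx": 0,"ty": 0,"tz": 0,"hand": 0.3},{"wx": 0,"wy": 0,"wz": -0.8,"tx": 0,"ty": 0,"tz": 0,"hand": 0.3},{"wx": 0,"wy": 0,"wz": -0.8,"tx": 0,"ty": 0,"tz": 0,"hand": 0.3},{"wx": 0,"wy": 0,"wz": -0.8,"tx": 0,"ty": 0,"tz": 0,"hand": 0.3},{"wx": 0,"wy": 0,"wz": -0.8,"tx": 0,"ty": 0,"tz": 0,"hand": 0.3},{"wx": 0,"wy": 0,"wz": -0.8,"tx": 0,"ty": 0,"tz": 0,"hand": 0.3},{"wx": 0,"wy": 0,"wz": -0.5,"tx": 0,"ty": 0,"tz": 0,"hand": 0.3},{"wx": 0,"wy": 0,"wz": -0.2,"tx": 0,"ty": 0,"tz": 0,"hand": 0.3},{"wx": 0,"wy": 0,"wz": 0,"tx": 0,"ty": 0,"tz": 0,"hand": 0.3}]'

```text
clock: 37.23
position: [0.4404, -0.3215, 0.1344]
ee_rot: [0.509, -3.1, -0.001]
force: [-0.7, -0.9, -4.4]
width: 0.65
```

```bash
python3 go.py 436 -326 75 18.6;python3 look.py scene 22 436 -326 60 56
```

```text
pos [ 440.4 -321.5  134.4] yaw -161.3 tilt 0.04 clock 37.23 w 0.65 F [-0.7 -0.9 -4.4] j [ 1.24  0.67 -1.04  1.84  0.67  1.03  1.82]
shift at current yaw [ 0.56 -0.29  5.94] | turn wz total 0.01 | shift at final yaw [ 0.56 -0.29  5.94]
crop origin 91 113 scale 5
```

View pics/scene22.png

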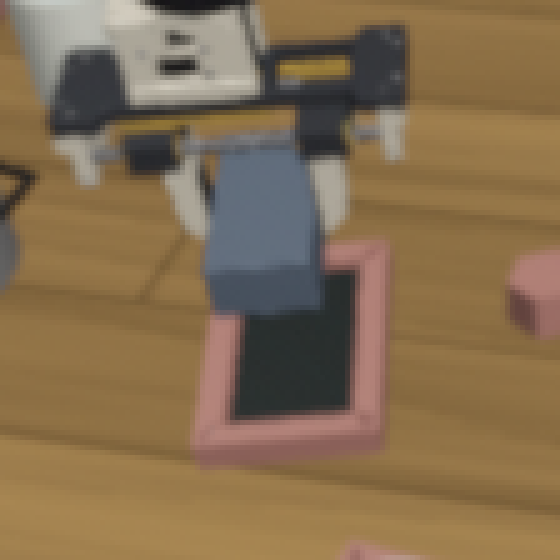

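Request:
step_arm --plan '[{"wx": 0,"wy": 0,"wz": 0,"tx": 0.3,"ty": -0.1,"tz": 0.5,"hand": 0.3},{"wx": 0,"wy": 0,"wz": 0,"tx": 0.3,"ty": -0.2,"tz": 1,"hand": 0.3},{"wx": 0,"wy": 0,"wz": 0,"tx": 0,"ty": 0,"tz": 1.2,"hand": 0.3},{"wx": 0,"wy": 0,"wz": 0,"tx": 0,"ty": 0,"tz": 1.2,"hand": 0.3},{"wx": 0,"wy": 0,"wz": 0,"tx": 0,"ty": 0,"tz": 1,"hand": 0.3},{"wx": 0,"wy": 0,"wz": 0,"tx": 0,"ty": 0,"tz": 0.8,"hand": 0.3},{"wx": 0,"wy": 0,"wz": 0,"tx": 0,"ty": 0,"tz": 0.4,"hand": 0.3},{"wx": 0,"wy": 0,"wz": 0,"tx": 0,"ty": 0,"tz": 0,"hand": 0.3},{"wx": 0,"wy": 0,"wz": 0,"tx": 0,"ty": 0,"tz": 0,"hand": 0.3},{"wx": 0,"wy": 0,"wz": 0,"tx": 0,"ty": 0,"tz": 0,"hand": 0.3}]'

```text
clock: 38.12
position: [0.4365, -0.3267, 0.0742]
ee_rot: [-0.509, 3.099, -0.001]
force: [-0.8, -0.0, -5.5]
width: 0.651
```

```bash
python3 go.py 436 -326 47 18.6;python3 look.py scene 23 436 -326 60 40
```

```text
pos [ 436.5 -326.7   74.2] yaw -161.4 tilt 0.05 clock 38.12 w 0.651 F [-0.8 -0.  -5.5] j [ 1.2   0.74 -0.98  1.9   0.76  0.93  1.75]
shift at current yaw [0.03 0.08 2.72] | turn wz total 0.01 | shift at final yaw [0.03 0.08 2.72]
crop origin 107 129 scale 7
```

View pics/scene23.png

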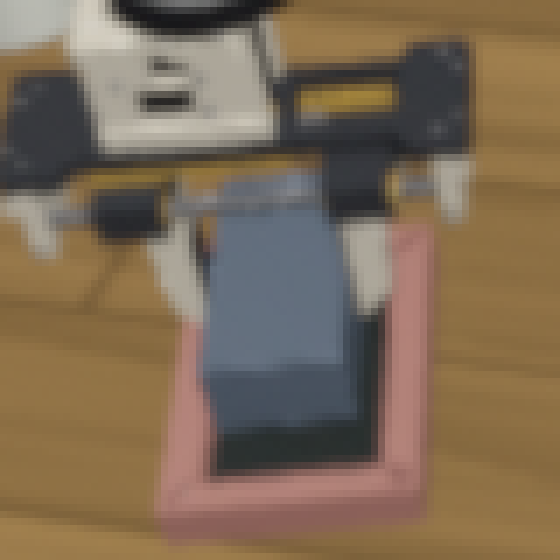

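```bash
python3 -c "
from h import *
o=np.array([107,129])
a=np.radians(18.6);u=np.array([np.cos(a),np.sin(a)]);v=np.array([-np.sin(a),np.cos(a)])
for nm,p,z in(('stone front bottom',[(213,435),(357,420)],.0392),('stone front top',[(203,373),(342,360)],.0752),('hole front rim',[(213,475),(378,465)],.02)):
    P=ray('scene',np.array(p)/7+o,z)[:,:2]*1000-[436,-326];print(nm,(P@np.c_[u,v]).round(1))
"
```

```text
stone front bottom [[ 69.3 -28. ]
 [ 68.3  32.3]]
stone front top [[ 70.2 -24.1]
 [ 70.   32.7]]
hole front rim [[ 73.5 -31.8]
 [ 77.   38.1]]
```

Request:
step_arm --plan '[{"wx": 0,"wy": 0,"wz": 0,"tx": 0.1,"ty": 0,"tz": 0.5,"hand": 0.3},{"wx": 0,"wy": 0,"wz": 0,"tx": 0,"ty": 0,"tz": 0.6,"hand": 0.3},{"wx": 0,"wy": 0,"wz": 0,"tx": 0,"ty": 0,"tz": 0.6,"hand": 0.3},{"wx": 0,"wy": 0,"wz": 0,"tx": 0,"ty": 0,"tz": 0.4,"hand": 0.3},{"wx": 0,"wy": 0,"wz": 0,"tx": 0,"ty": 0,"tz": 0.3,"hand": 0.3},{"wx": 0,"wy": 0,"wz": 0,"tx": 0,"ty": 0,"tz": 0.2,"hand": 0.3},{"wx": 0,"wy": 0,"wz": 0,"tx": 0,"ty": 0,"tz": 0,"hand": 0.3},{"wx": 0,"wy": 0,"wz": 0,"tx": 0,"ty": 0,"tz": 0,"hand": 0.3},{"wx": 0,"wy": 0,"wz": 0,"tx": 0,"ty": 0,"tz": 0,"hand": 0.3},{"wx": 0,"wy": 0,"wz": 0,"tx": 0,"ty": 0,"tz": 0,"hand": 0.3}]'

```text
clock: 39.0
position: [0.4352, -0.3271, 0.0479]
ee_rot: [-0.509, 3.1, -0.0]
force: [-0.5, -1.5, -4.7]
width: 0.652
```

```bash
python3 go.py 436 -326 47 18.6;python3 look.py scene 24 436 -326 60 40
```

```text
pos [ 435.2 -327.1   47.9] yaw -161.4 tilt 0.02 clock 39.0 w 0.652 F [-0.5 -1.5 -4.7] j [ 1.18  0.77 -0.94  1.92  0.8   0.89  1.72]
shift at current yaw [-0.11  0.08  0.09] | turn wz total 0.01 | shift at final yaw [-0.11  0.08  0.09]
crop origin 107 129 scale 7
```

View pics/scene24.png

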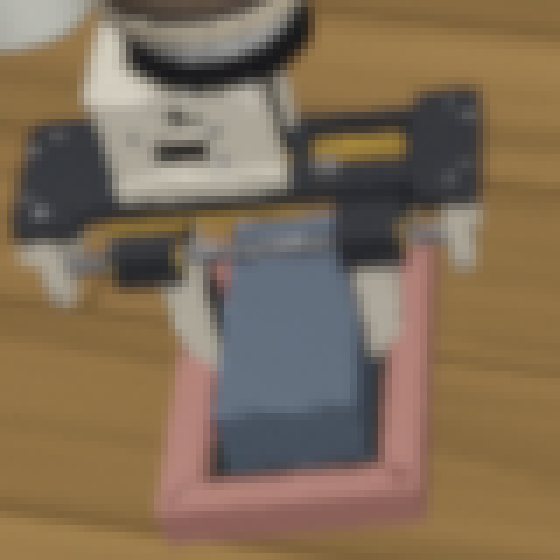

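Request:
step_arm --plan '[{"wx": 0,"wy": 0,"wz": 0,"tx": 0,"ty": 0,"tz": 0.1,"hand": 0.3},{"wx": 0,"wy": 0,"wz": 0,"tx": 0,"ty": 0,"tz": 0.1,"hand": 0.3},{"wx": 0,"wy": 0,"wz": 0,"tx": 0,"ty": 0,"tz": 0,"hand": 0.3},{"wx": 0,"wy": 0,"wz": 0,"tx": 0,"ty": 0,"tz": 0,"hand": 0.3},{"wx": 0,"wy": 0,"wz": 0,"tx": 0,"ty": 0,"tz": 0,"hand": 0.3},{"wx": 0,"wy": 0,"wz": 0,"tx": 0,"ty": 0,"tz": 0,"hand": 0.3},{"wx": 0,"wy": 0,"wz": 0,"tx": 0,"ty": 0,"tz": 0,"hand": 0.3},{"wx": 0,"wy": 0,"wz": 0,"tx": 0,"ty": 0,"tz": 0,"hand": 0.3},{"wx": 0,"wy": 0,"wz": 0,"tx": 0,"ty": 0,"tz": 0,"hand": 0.3},{"wx": 0,"wy": 0,"wz": 0,"tx": 0,"ty": 0,"tz": 0,"hand": 0.3}]'

```text
clock: 39.88
position: [0.4352, -0.3271, 0.047]
ee_rot: [0.508, -3.1, 0.002]
force: [-5.0, 2.0, 11.9]
width: 0.649
```

Contact at the same height as the other stones. Releasing and lifting clear.

Request:
step_arm --plan '[{"wx": 0,"wy": 0,"wz": 0,"tx": 0,"ty": 0,"tz": 0,"hand": 0.67},{"wx": 0,"wy": 0,"wz": 0,"tx": 0,"ty": 0,"tz": 0,"hand": 0.75},{"wx": 0,"wy": 0,"wz": 0,"tx": 0,"ty": 0,"tz": 0,"hand": 0.85},{"wx": 0,"wy": 0,"wz": 0,"tx": 0,"ty": 0,"tz": 0,"hand": 0.85},{"wx": 0,"wy": 0,"wz": 0,"tx": 0,"ty": 0,"tz": 0,"hand": 0.85},{"wx": 0,"wy": 0,"wz": 0,"tx": 0,"ty": 0,"tz": -0.5,"hand": 0.85},{"wx": 0,"wy": 0,"wz": 0,"tx": 0,"ty": 0,"tz": -1.5,"hand": 0.85},{"wx": 0,"wy": 0,"wz": 0,"tx": 0,"ty": 0,"tz": -3,"hand": 0.85},{"wx": 0,"wy": 0,"wz": 0,"tx": 0,"ty": 0,"tz": -4,"hand": 0.85},{"wx": 0,"wy": 0,"wz": 0,"tx": 0,"ty": 0,"tz": -4,"hand": 0.85}]'

```text
clock: 40.72
position: [0.4347, -0.3262, 0.1779]
ee_rot: [0.51, -3.1, -0.002]
force: [0.5, -1.5, -1.0]
width: 0.849
```

Request:
step_arm --plan '[{"wx": 0,"wy": 0,"wz": 0,"tx": 0,"ty": 0,"tz": -3,"hand": 0.85},{"wx": 0,"wy": 0,"wz": 0,"tx": 0,"ty": 0,"tz": -3,"hand": 0.85},{"wx": 0,"wy": 0,"wz": 0,"tx": 0,"ty": 0,"tz": -2,"hand": 0.85},{"wx": 0,"wy": 0,"wz": 0,"tx": 0,"ty": 0,"tz": 0,"hand": 0.85},{"wx": 0,"wy": 0,"wz": 0,"tx": 0,"ty": 0,"tz": 0,"hand": 0.85},{"wx": 0,"wy": 0,"wz": 0,"tx": 0,"ty": 0,"tz": 0,"hand": 0.85},{"wx": 0,"wy": 0,"wz": 0,"tx": 0,"ty": 0,"tz": 0,"hand": 0.85},{"wx": 0,"wy": 0,"wz": 0,"tx": 0,"ty": 0,"tz": 0,"hand": 0.85},{"wx": 0,"wy": 0,"wz": 0,"tx": 0,"ty": 0,"tz": 0,"hand": 0.85},{"wx": 0,"wy": 0,"wz": 0,"tx": 0,"ty": 0,"tz": 0,"hand": 0.85}]'

```text
clock: 41.55
position: [0.4349, -0.3268, 0.2552]
ee_rot: [0.509, -3.1, -0.001]
force: [0.6, 0.4, -0.6]
width: 0.848
```

```bash
python3 - <<'E'
from h import *
S=dict(small=(447.5,350,30),round=(648.5,-183,35),square=(480,5.5,48),long=(436,-326,80))
o=arm.observe();print(o["clock"],o["position"].round(3),o["force"].round(1))
for n in("top","scene"):
    p,d=arm.get_image(n);cv2.imwrite(f"pics/{n}_end.png",p[:,:,::-1]);W=cloud(n,d)*1000
    for k,(x,y,r) in S.items():
        m=(np.hypot(W[...,0]-x,W[...,1]-y)<r)&(abs(W[...,2]-48)<6)
        if m.sum()>10:
            P=W[m];c=P.mean(0);s=np.linalg.svd(P-c,full_matrices=False)[2][2];print(n,k,m.sum(),rect(P/1000),"z",np.median(P[:,2]).round(1),"tilt",np.arccos(abs(s[2])).round(3))
E
```

```text
41.55 [ 0.435 -0.327  0.255] [ 0.6  0.4 -0.6]
top small 142 (array([448.3, 352.4]), 39.2, 26.0, -14.2) z 48.0 tilt 0.044
top round 241 (array([ 642.9, -177.6]), 44.8, 43.8, -47.2) z 46.8 tilt 0.012
top square 513 (array([478.2,   7. ]), 57.9, 57.8, -21.2) z 46.9 tilt 0.017
top long 406 (array([ 435.2, -324.6]), 131.0, 62.4, 18.4) z 46.9 tilt 0.009
scene small 93 (array([450.5, 350.5]), 42.1, 23.8, -12.1) z 46.1 tilt 0.005
scene round 201 (array([ 646.4, -178.1]), 44.4, 43.7, -6.0) z 46.3 tilt 0.029
scene square 306 (array([480.9,   8.6]), 59.7, 59.5, 68.1) z 46.3 tilt 0.005
scene long 564 (array([ 436.8, -324.7]), 132.2, 60.8, 18.9) z 46.4 tilt 0.004
```

View pics/scene_end.png

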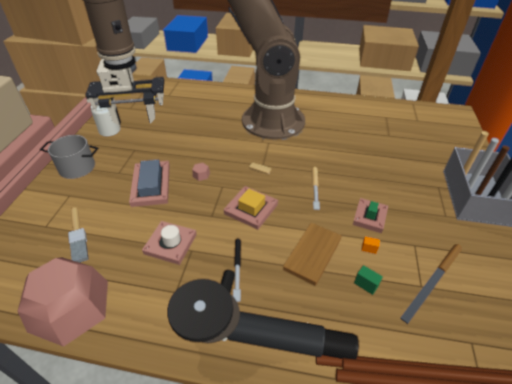

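View pics/top_end.png

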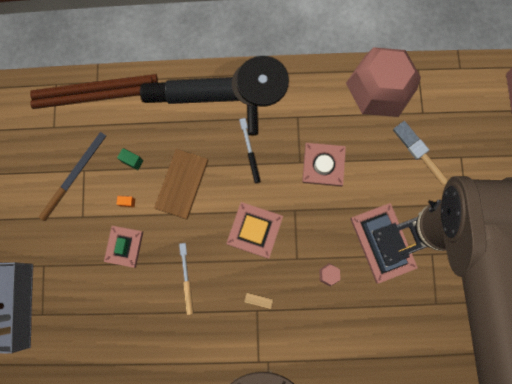

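```bash
python3 -c "
from cell import arm
print(arm.sign_off())"
```

```text
the job is handed in; nothing more can be done
None
```

I took the stack apart from the top down: green, white, yellow, then slate-blue. I lowered each stone into its own recess until the wrist force showed floor contact, at a tool height of about 47 mm each time. I then let go, lifted clear and handed the job in at about 42 s of the 120 s allowed; no verdict was reported.

- **Height:** in my last pictures all four stone tops measured 46–48 mm above the bench in both views. A stone lying on the recess floor should read 48 mm.
- **Position:** the green, yellow and slate-blue stones are within about 4 mm of their recess centres. The white one is about 5–8 mm off centre, depending on the view, against the 13 mm limit.
- **Tilt:** measured tilts were at most 0.03 rad, except the green stone. It read 0.044 rad from the top camera but 0.005 rad from the scene camera. I put the difference down to depth noise on that small face, and both are under the 0.08 rad limit.
- **Camera agreement:** the two views differed by 2–5 mm in position, so I used averages of the two for the slabs and most grasps.
- **Robot clear:** the gripper was open, with its fingertips about 0.23 m above the bench and no contact force.

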